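Complete a six-piece figure set in its divided carton

ROBOT

A 6-joint arm with a two-finger parallel gripper is mounted at the origin on the work surface. World frame = base frame: x ahead of the robot, y to its left, z up, the work surface at z = 0. Lengths are in m, angles in rad, forces in N, time in s.
With the tool pointing down it reaches from about 0.275 to 0.85 m from the base axis. Payload 5.2 kg.
Tool frame: the origin (TCP) lies on the centre line of the jaws, within the pads' length; the fingertips stand 14 mm ahead of it and the grasp point (between the pads) lies 5 mm behind it; z points along the fingers, y is the direction in which the jaws open and shut (so a half turn about z gives the same grasp; the last joint's range is limited). The gripper opens to 85 mm and grips with 20 to 120 N. Pads are 22 mm wide; open, the fingers measure 114 mm over their backs; the gripper's body (76 mm by 85 mm) begins 54 mm behind the grasp point. The pads swing forward as they close: fully open they stand 13 mm farther back than shut.
Start: joints at [1.102, 0.259, 1.535, -0, 1.348, -0.203], TCP at [0.144, 0.531, 0.245] pointing down, gripper open.
Joint ranges: [-3.14, 3.14], [-0.91, 2.08], [0.19, 2.58], [-1.22, 4.36], [0.22, 2.71], [-3.12, 3.12]. Speed limits (rad/s): [2.57, 2.57, 3.14, 3.14, 3.14, 3.14].

INTERFACE

Orientations are given as a rotation vector (axis times angle).
In Python, from cell import * gives the robot as it stands. The module is installed in compiled form; this text tells all that it offers.
- The arm moves only by the tool servo_tool, never from a script. Its argument "targets" is a list of rows, each an object of numbers: "hand": the finger opening in mm, from 0 to 85.4; "dx", "dy", "dz": the shift along the tool's x, y, z in mm; "yaw": the turn about the tool's z in degrees. In form: [{"hand": .., "dx": .., "dy": .., "dz": .., "yaw": ..}, ...]. A call has 1 to 20 rows; each row shifts and turns the commanded pose from where the row before left it, along the tool's axes as they then stand; what a row does not reach is not made up. A row lasts 1/12 s, in which the tool goes at most 41.7 mm and 7.16 degrees, less where a joint would pass 70% of its speed; a pose out of reach is approached as far as the arm can. A call is refused whole if a number of a shift passes 41.7 or a number of a turn 7.16, either way. A call with a gripper value outside its range is refused whole. The fingers move at their own pace and stop on an object; the grip force is fixed at half the most. Time passes only in rows, so rows that do not move let the fingers close. It gives the time, the measured TCP pose, the force and the opening at its end, in the units of the state.
- observe(): the state, without advancing time (a new reading comes with each control period).
- grab_frame(name): name is "scene" or "top"; returns a dict with "image" (400x640x3 uint8, red, green, blue), "depth" (400x640 float32, m along the optical axis (not along the pixel's ray), 0 where there is no reading), "fov_y" (degrees; the focal length in pixels is half the picture's height over the tangent of half this angle, whatever the lens; pixels are square), "cx", "cy" (the principal point, pixels), "extrinsics" (4x4, takes a point from camera to world coordinates). Camera axes: x right, y down, z forward; pixel columns grow to the right and rows downward; lengths in m; the calibration is good to about 2 mm. A picture is of the moment at which its call begins.
- sign_off(): hands the job in, once; it reports no verdict.
Trained networks look in a picture, given as the dict that the camera call returned (one of the last four; its "shot" number tells which), for a name from the list of things; names that differ only in an ending like _2 or _b are one class to them, and where a whole thing is asked for, a point or a joint stands for the part that bears it (a point fixed in the world has none). Each returns a list of dicts, best first, with "confidence" (0 to 1); they miss things now and then, are a little off and sometimes report something else, mostly with a low value. They report only what shows in the picture. A call takes as long as a camera call. They do not tell look-alikes from the thing itself.
- find_in(picture, label): "uv" ([column, row] in pixels, amid what is visible of it).
The state is a dict: "clock": time; "qpos": joint angles; "dq": joint speeds; "effort": joint torques, N m; "position": TCP position; "ee_rot": TCP orientation; "force": force on the tool from outside, world axes, zero at the start; "moment": the same for the moment, N m; "grip_width": finger opening in m.
Only numpy, scipy, OpenCV 4.12 (cv2) and the standard library are available. Lean on these libraries where they do the work, as an engineer would, in place of code of your own. Each camera call takes 0.05 s, during which the arm holds its last target.

TASK

Finish packing the paint-your-own figure set in the six-cell kraft carton, where the bear and the penguin already stand in the two corner cells of the back row (the row farther from the arm; the front row is nearer to it). From the grey tray, stand the rabbit in the cell between the bear and the penguin, the toy robot in the cell in front of the bear, and the small kraft box of paints in the cell in front of the penguin, with the round display base lying flat and centred on top of that box; the dinosaur stands between the toy robot and the box. Leave the bear, the penguin, and the duck (it belongs to another order) standing where they are.

Things in the scene. Friction and masses are not known exactly. Their poses are not given: they have to be found in the camera images.
- carton: fixed open kraft carton, 152 mm (own x) by 226 (own y) by 45 high, origin centre of underside; own x points away from the arm within 0.25 rad, own y to the left. Floor, walls and dividers 4 mm thick, dividers and walls 45 high. Six cells 70 mm square in 2 rows of 3, centres at own x +37 (back row), -37 (front row), own y +74, 0, -74
- tray: fixed shallow grey picking tray, 200 mm (own x) by 294 (own y), floor 3 mm thick, rim 15 mm high; origin at the centre of its underside. It stands left or right of the carton and holds six loose pieces about 90 mm apart in two rows of three, in any order
- bear: blank white vinyl figure, origin centre of underside, z up, face towards own -x, sides +-y; 75 mm tall with round ears to 82 mm, widest 50 mm across the body, head 43 mm across. Already in a back corner cell of the carton, left or right
- penguin: blank white vinyl figure, origin centre of underside, z up, face towards own -x, sides +-y; 72 mm tall, egg-shaped without ears, 48 mm across, small beak. Already in the other back corner cell of the carton
- rabbit: blank white vinyl figure, origin centre of underside, z up, face towards own -x, sides +-y; head top at 77 mm, two long upright ears to 100 mm within 18 mm of its axis; round body 48 mm across below 44 mm; round head with nearly upright sides, 39 mm across from 47 to 68 mm above the underside (grip it there, across the sides); 70 g; stands in the tray at any yaw; may face any way in its cell
- toy_robot: blank white vinyl figure, origin centre of underside, z up, face towards own -x, sides +-y; boxy: square head 36 mm wide (own y) by 32 mm deep (own x) from 47 to 77 mm above the underside (grip it across the 36 mm), body with arms 50 mm wide below 42 mm, thin antenna with a ball to 95 mm; 80 g; stands in the tray at any yaw; may face any way in its cell
- dinosaur: blank white vinyl figure, origin centre of underside, z up, face towards own -x, sides +-y; blocky head 34 mm wide (own y), 46 long (x -28 to +18), 48 to 76 mm above the underside (grip across the 34 mm), small plates on head and back to 85 mm, body 42 across, upturned tail to x +31; 70 g; stands in the tray at any yaw; may face any way in its cell
- kraft_box: closed plain kraft board box, 46 by 46 mm, 66 mm tall, rigid, upright; origin at the centre of its underside, z up, sides parallel to own x and y; 90 g; a strip of pale tape over two sides; starts in the grey picking tray at any yaw
- display_base: round white plastic plinth 44 mm in diameter, 12 mm thick, with a 6 mm pin standing 8 mm up from the middle of its top; origin at the centre of its underside, z up; 35 g; starts pin up in the grey picking tray
- duck: blank white vinyl figure, origin centre of underside, z up, face towards own -x, sides +-y; low, 55 mm tall, body 46 mm across with a round head, bill and upturned tail (66 mm long). Stands in the grey picking tray and stays there
Things that resemble listed ones, but are neither listed nor needed, are in the scene too. What is shaped like the bear but purple is not meant. Leave any pink look-alike of the kraft_box alone.

How it is judged:
By the outcome, as a careful person would: the job done as asked, in the order asked, and still so for the second after the job is handed in, with the robot touching nothing.
It also fails if it takes over 115 s, if anything falls off the work surface, if the arm or the gripper's body presses on something with over 40 N, if the wrist force passes 120 N, or if a joint passes its speed limit or range.

## Working session

There is one attempt and no reset: what is moved stays moved. The work goes in short steps, Python scripts to look and compute and a tool call to move; the robot and the scene stay as the last step left them, time stands still between calls to the robot, and variables do not carry over. Pictures are saved under pics/ and viewed, and the job is handed in when it is done.

Besides the shell and the picture viewer there is one more tool, called after "Call:" as a command line: name --argument value ..., lists and objects as JSON in quotes. servo_tool: Moves the arm, as the interface text tells. Its arguments: {"type":"object","properties":{"targets":{"type":"array"}},"required":["targets"]}

```bash
mkdir -p pics; cat > h.py <<'E'
from cell import *
import numpy as np, cv2, pickle
def K(f):
    h=f["image"].shape[0]; return h/2/np.tan(np.radians(f["fov_y"])/2)
def cloud(f):
    F=K(f); d=f["depth"]; v,u=np.mgrid[0:d.shape[0],0:d.shape[1]]
    P=np.stack([(u-f["cx"])/F*d,(v-f["cy"])/F*d,d],-1)
    E=f["extrinsics"]; return P@E[:3,:3].T+E[:3,3]
def save(f,n,s=None,im=None):
    cv2.imwrite("pics/"+n+".png",cv2.cvtColor(f["image"] if im is None else im,cv2.COLOR_RGB2BGR))
def proj(f,p):
    E=f["extrinsics"]; q=E[:3,:3].T@(np.array(p)-E[:3,3]); F=K(f); return [F*q[0]/q[2]+f["cx"],F*q[1]/q[2]+f["cy"]]
E
python3 - <<'E'
from h import *
s=observe(); print(s)
for n in("scene","top"):
    f=grab_frame(n); save(f,n+"0"); pickle.dump(f,open(n+"0.pkl","wb"))
    print(n,f["fov_y"],f["cx"],f["cy"],f["extrinsics"].round(3).tolist(),f["shot"],(f["depth"]==0).mean())
    C=cloud(f)
    for l in "carton tray bear penguin rabbit toy_robot dinosaur kraft_box display_base duck".split():
        for r in find_in(f,l)[:3]:
            u,v=map(int,map(round,r["uv"])); print(l,round(r["confidence"],2),u,v,C[v,u].round(3))
E
```

```text
{'clock': 0.0, 'qpos': array([ 1.10217722e+00,  2.59362686e-01,  1.53607807e+00,  6.17649385e-05,
        1.34801010e+00, -2.02795768e-01]), 'dq': array([-2.22557056e-03,  1.78260807e-03,  6.48696857e-05, -3.44609596e-03,
       -1.40782406e-03, -1.16279652e-03]), 'effort': array([-2.02102528e-04, -4.46024108e+01, -2.90563774e+01, -5.25859705e-04,
        1.16477904e-02, -5.22566847e-05]), 'position': array([0.14421226, 0.53024055, 0.24446609]), 'ee_rot': array([-4.16258536e-01, -3.11321741e+00,  2.72417700e-03]), 'force': array([ 0.02611375, -0.91246936, -0.61543494]), 'moment': array([-0.0058826 , -0.03551424, -0.03664911]), 'grip_width': 0.08563672477863062}
scene 52.27787852561428 311.62798661726754 198.7980163747928 [[-0.51, 0.589, -0.627, 1.127], [0.86, 0.343, -0.377, 0.394], [-0.007, -0.731, -0.682, 0.677], [0.0, 0.0, 0.0, 1.0]] 1 0.00403125
carton 0.82 237 178 [ 0.549 -0.172  0.018]
tray 0.73 362 244 [0.577 0.189 0.005]
bear 0.92 213 216 [ 0.711 -0.101  0.06 ]
bear 0.73 293 149 [ 0.394 -0.103  0.035]
bear 0.72 249 180 [ 0.591 -0.094  0.075]
penguin 0.81 200 168 [ 0.601 -0.237
[... 509 characters left out ...]
, 0.076, 0.464], [-0.999, -0.03, -0.01, 0.075], [0.013, -0.075, -0.997, 0.938], [0.0, 0.0, 0.0, 1.0]] 2 0.0041875
carton 0.79 418 197 [ 0.54  -0.193  0.004]
tray 0.75 277 180 [0.572 0.167 0.005]
bear 0.76 383 178 [ 0.575 -0.088  0.083]
bear 0.61 392 132 [ 0.688 -0.11   0.07 ]
bear 0.59 390 261 [ 0.383 -0.109  0.073]
penguin 0.78 444 179 [ 0.58  -0.238  0.062]
rabbit 0.69 314 163 [0.606 0.075 0.081]
toy_robot 0.58 415 195 [ 0.544 -0.185  0.003]
toy_robot 0.52 276 158 [0.615 0.164 0.083]
dinosaur 0.6 232 194 [0.528 0.264 0.076]
kraft_box 0.7 242 155 [0.622 0.246 0.069]
kraft_box 0.58 183 227 [0.447 0.377 0.066]
display_base 0.67 272 198 [0.525 0.177 0.017]
duck 0.89 310 200 [0.52  0.081 0.056]
```

View pics/scene0.png

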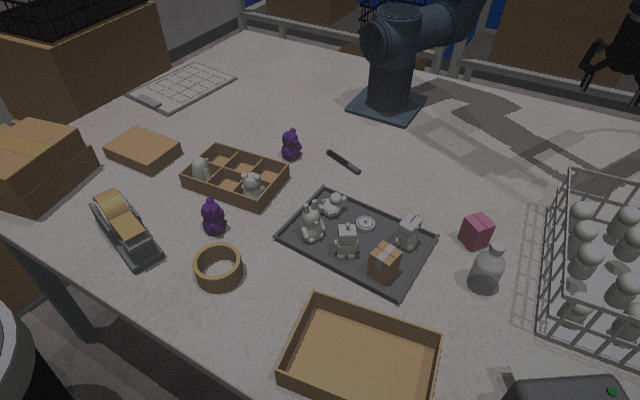

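View pics/top0.png

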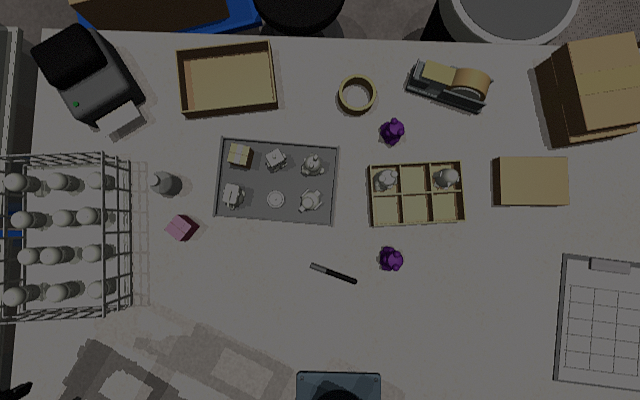

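The scene picture shows the bear near (250,182) and the penguin at (200,168) in the carton. The tray holds the rabbit (312,225), duck (334,203), toy robot (347,240), base (366,223), kraft box (384,262) and dinosaur (408,232). The purple bears and the pink box are outside it. Next I'll measure from the depth of both views.

```bash
cat >> h.py <<'E'
def maps(fs,x0,x1,y0,y1,res=.0005):
    # world-aligned orthographic height + colour; up = +x, left=+y
    H=int((x1-x0)/res);W=int((y1-y0)/res); hm=np.full((H,W),-1.); im=np.zeros((H,W,3),np.uint8)
    for f in fs:
        big=dict(f); C=cloud(f).reshape(-1,3); col=f["image"].reshape(-1,3)
        ok=(f["depth"].ravel()>0)
        C=C[ok];col=col[ok]
        r=((x1-C[:,0])/res).astype(int);c=((y1-C[:,1])/res).astype(int)
        k=(r>=0)&(r<H)&(c>=0)&(c<W)
        for rr,cc,z,cl in zip(r[k],c[k],C[k,2],col[k]):
            if z>hm[rr,cc]: hm[rr,cc]=z; im[rr,cc]=cl
    return hm,im
E
python3 - <<'E'
from h import *
t=pickle.load(open("top0.pkl","rb")); s=pickle.load(open("scene0.pkl","rb"))
def crop(f,n,a,b,c,d,k):
    im=cv2.resize(f["image"][b:d,a:c],None,fx=k,fy=k,interpolation=cv2.INTER_CUBIC)
    im=np.clip(im.astype(float)*1.7,0,255).astype(np.uint8)
    save(f,n,im=im)
crop(t,"t_tray",208,130,348,230,5); crop(t,"t_cart",355,110,485,275,3.6)
crop(s,"s_tray",265,180,445,305,4.2); crop(s,"s_cart",170,115,310,250,4)
# compare views: points by height
for n,f in(("top",t),("scene",s)):
    C=cloud(f).reshape(-1,3)
    for nm,(x,y) in dict(rabbit=(.61,.08),robot=(.615,.166),box=(.63,.25),dino=(.535,.265),base=(.528,.18),duck=(.52,.085),bear=(.58,-.095),pen=(.585,-.24)).items():
        k=(np.hypot(C[:,0]-x,C[:,1]-y)<.042)&(C[:,2]>.012)
        for lo,hi in((.012,.03),(.03,.05),(.05,.072),(.072,.12)):
            q=C[k&(C[:,2]>=lo)&(C[:,2]<hi)]
            if len(q)>4: print(n,nm,lo,len(q),"x",q[:,0].min().round(4),q[:,0].max().round(4),"y",q[:,1].min().round(4),q[:,1].max().round(4),"z",q[:,2].max().round(4))
    for p in((.48,.2),(.62,.12),(.45,0.05),(.5,-.3)):
        k=np.hypot(C[:,0]-p[0],C[:,1]-p[1])<.01; print(n,p,np.median(C[k,2]))
E
```

```text
top rabbit 0.012 60 x 0.5874 0.6398 y 0.0489 0.1045 z 0.0299
top rabbit 0.03 79 x 0.5872 0.6391 y 0.0572 0.1037 z 0.0451
top rabbit 0.05 36 x 0.5912 0.629 y 0.0602 0.0988 z 0.0719
top rabbit 0.072 183 x 0.5925 0.6261 y 0.0627 0.096 z 0.1051
top robot 0.012 34 x 0.5959 0.6283 y 0.145 0.1864 z 0.029
top robot 0.03 52 x 0.5975 0.635 y 0.1458 0.1895 z 0.0464
top robot 0.05 22 x 0.5973 0.615 y 0.146 0.1739 z 0.0716
top robot 0.072 212 x 0.5979 0.6392 y 0.1478 0.1901 z 0.099
top box 0.012 41 x 0.5994 0.6425 y 0.2294 0.2802 z 0.0299
top box 0.03 47 x 0.5995 0.6437 y 0.2294 0.2813 z 0.0499
top box 0.05 404 x 0.5997 0.6525 y 0.2297 0.2811 z 0.072
top box 0.072 9 x 0.6131 0.6472 y 0.2342 0.276 z 0.0739
top dino 0.012 49 x 0.4964 0.5429 y 0.2455 0.2774 z 0.0298
top dino 0.03 45 x 0.4963 0.5404 y 0.2507 0.2739 z 0.0486
top dino 0.05 37 x 0.4978 0.5489 y 0.2485 0.2753 z 0.0719
top dino 0.072 289 x 0.5017 0.5536 y 0.248 0.2875 z 0.0886
top base 0.012 233 x 0.5028 0.5456 y 0.1493 0.1898 z 0.0253
top duck 0.012 138 x 0.5023 0.5496 y 0.0543 0.1044 z 0.0299
top duck 0.03 111 x 0.4962 0.5447 y 0.06 0.1
[... 1823 characters left out ...]
6 x 0.5043 0.5263 y 0.0773 0.1018 z 0.0593
scene bear 0.012 198 x 0.5391 0.6187 y -0.1365 -0.0603 z 0.03
scene bear 0.03 405 x 0.5383 0.6183 y -0.1366 -0.0597 z 0.0499
scene bear 0.05 129 x 0.5663 0.5999 y -0.1174 -0.0772 z 0.0717
scene bear 0.072 169 x 0.5612 0.5988 y -0.1209 -0.0755 z 0.0869
scene pen 0.012 141 x 0.5517 0.6267 y -0.2665 -0.2088 z 0.0297
scene pen 0.03 279 x 0.549 0.6266 y -0.266 -0.2067 z 0.05
scene pen 0.05 169 x 0.5615 0.6075 y -0.2643 -0.2289 z 0.072
scene pen 0.072 42 x 0.5786 0.5985 y -0.2617 -0.2421 z 0.0766
scene (0.48, 0.2) 0.004178919493267652
scene (0.62, 0.12) 0.0029825972350244756
scene (0.45, 0.05) -2.8067480144722268e-05
scene (0.5, -0.3) 0.024742650270031752
```

View pics/t_tray.png

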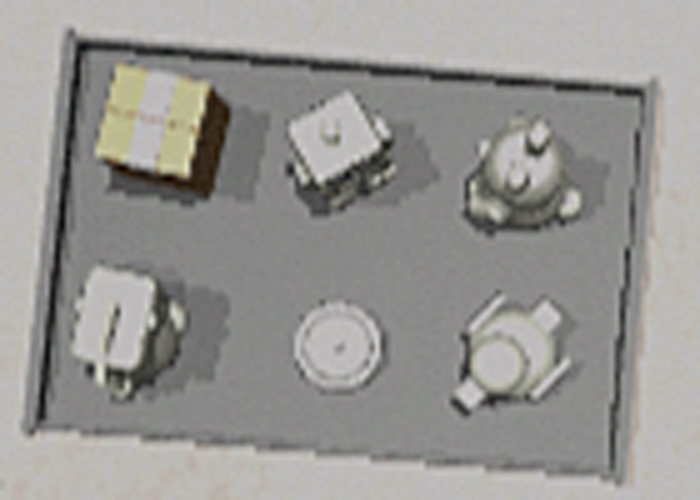

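View pics/s_tray.png

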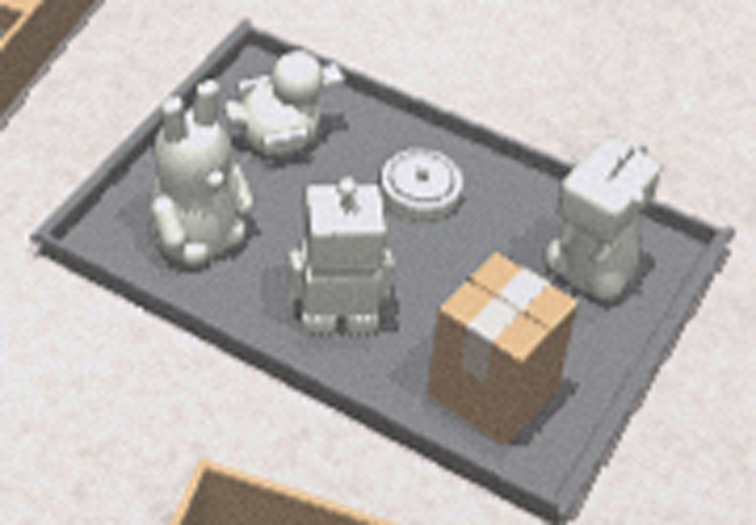

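View pics/t_cart.png

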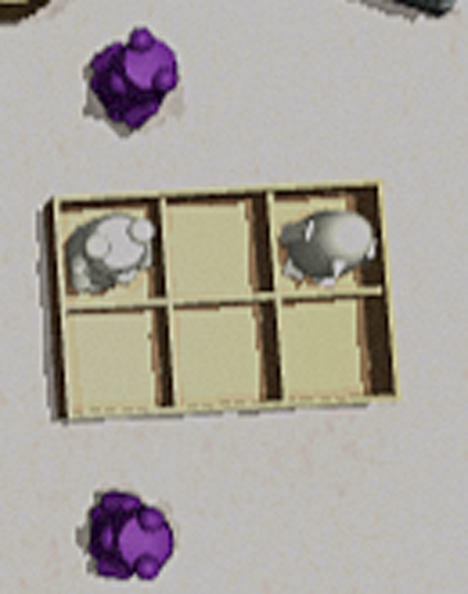

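View pics/s_cart.png

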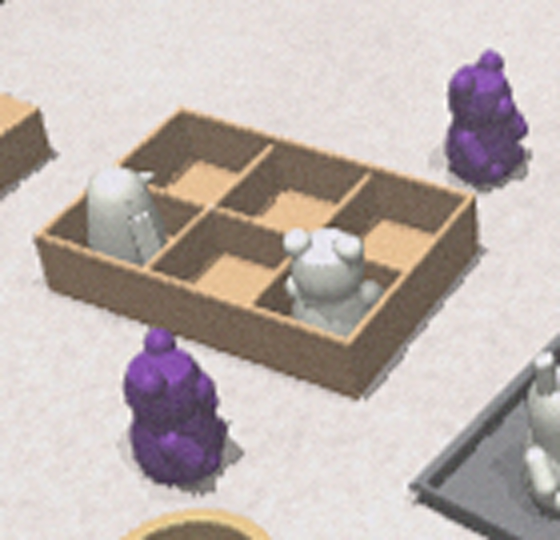

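```bash
python3 - <<'E'
from h import *
t=pickle.load(open("top0.pkl","rb")); s=pickle.load(open("scene0.pkl","rb"))
def rect(q): 
    (c,wh,a)=cv2.minAreaRect((q[:,:2]*1000).astype(np.float32)); return np.round(c,1),np.round(wh,1),round(a,1)
for n,f in(("top",t),("scene",s)):
    C=cloud(f).reshape(-1,3); col=f["image"].reshape(-1,3).astype(int)
    def sel(x,y,r,lo,hi): return C[(np.hypot(C[:,0]-x,C[:,1]-y)<r)&(C[:,2]>lo)&(C[:,2]<hi)]
    print(n)
    print(" robot",rect(sel(.618,.168,.03,.072,.083)), "ant",sel(.618,.168,.03,.088,.12).mean(0).round(4))
    q=sel(.625,.255,.045,.064,.08);print(" box",rect(q),np.median(q[:,2]))
    q=sel(.528,.268,.045,.0765,.081); print(" dino",rect(q), "plates",rect(sel(.528,.268,.04,.0825,.12)))
    q=sel(.523,.17,.04,.010,.018);print(" base",rect(q),np.median(q[:,2]),"pin",sel(.523,.17,.012,.019,.05).mean(0).round(4))
    e=sel(.61,.08,.03,.086,.12)
    if len(e)>8:
        _,lab,cen=cv2.kmeans((e[:,:2]*1000).astype(np.float32),2,None,(3,50,.1),5,cv2.KMEANS_PP_CENTERS); print(" ears",cen, np.degrees(np.arctan2(cen[0][1]-cen[1][1],cen[0][0]-cen[1][0])))
    q=sel(.61,.08,.03,.05,.069); print(" rabbit head",rect(q),q[:,:2].min(0),q[:,:2].max(0))
    q=sel(.58,-.095,.035,.05,.1);print(" bear",rect(q)); q=sel(.585,-.24,.035,.05,.1);print(" peng",rect(q))
    # carton
    k=(C[:,0]>.44)&(C[:,0]<.66)&(C[:,1]>-.31)&(C[:,1]<-.03)&(C[:,2]>.038)&(C[:,2]<.049)
    print(" carton",rect(C[k]),np.median(C[k][:,2]))
    k=(C[:,0]>.40)&(C[:,0]<.72)&(C[:,1]>.0)&(C[:,1]<.34)&(C[:,2]>.011)&(C[:,2]<.017)
    q=C[k]; 
    print(" tray",rect(q))
    for nm,(x,y) in dict(pb1=(.69,-.11),pb2=(.385,-.11)).items():
        q=sel(x,y,.05,.02,.1); print(nm,rect(q),q[:,2].max())
x=observe()["ee_rot"]; print(cv2.Rodrigues(x)[0].round(3))
E
```

```text
top
 robot (array([618.1, 167.8]), array([33.3, 35.5]), 32.8) ant [0.6182 0.1681 0.0957]
 box (array([625.7, 255.5]), array([45.9, 46.5]), 79.8) 0.06897122853944265
 dino (array([527.9, 267.7]), array([31.5, 48.8]), 80.8) plates (array([525.1, 266.1]), array([12.2, 22.3]), 79.4)
 base (array([524.2, 169.5]), array([42.8, 40.3]), 2.0) 0.014963429271588224 pin [0.5233 0.1705 0.0223]
 ears [[617.445     72.424904]
 [599.578     80.61393 ]] -24.623516
 rabbit head (array([604.2,  83.3]), array([41.4, 23.4]), 64.6) [0.59121358 0.06021845] [0.62344667 0.09881174]
 bear (array([579.8, -99.8]), array([42.2, 41.9]), 67.1)
 peng (array([ 589.1, -251. ]), array([41.3, 36. ]), 35.9)
 carton (array([ 549.1, -179.8]), array([152.2, 228.4]), 4.8) 0.04336810564102622
 tray (array([571. , 168.9]), array([302.6, 205.9]), 86.7)
pb1 (array([ 699.6, -113.9]), array([57.1, 43. ]), 47.4) 0.08413733392704537
pb2 (array([ 386.2, -116.6]), array([45.6, 57.6]), 87.8) 0.08344903927655911
scene
 robot (array([618.2, 169.8]), array([32.4, 35.7]), 29.1) ant [0.6182 0.1696 0.0949]
 box (array([624.7, 256.6]), array
[... 218 characters left out ...]
5204373856592013 pin [0.5243 0.1706 0.0228]
 ears [[600.6558   82.51948]
 [619.046    74.58022]] 156.6496
 rabbit head (array([619. ,  85.9]), array([15.2, 36.1]), 32.5) [0.60289735 0.06660378] [0.62827609 0.10071733]
 bear (array([581.3, -99.2]), array([41.9, 37.7]), 75.2)
 peng (array([ 588. , -250.8]), array([41.2, 35.7]), 30.9)
 carton (array([ 546.8, -178.3]), array([156.9, 229.9]), 4.2) 0.0428378059603855
 tray (array([568.6, 168.6]), array([303.2, 207.2]), 86.7)
pb1 (array([ 703.7, -112.6]), array([51. , 49.1]), 46.1) 0.08371368040575722
pb2 (array([ 384.1, -113.4]), array([40.6, 57.6]), 69.7) 0.08304077141791877
[[-0.965  0.263  0.   ]
 [ 0.263  0.965  0.   ]
 [-0.     0.    -1.   ]]
```

Call:
servo_tool --targets '[{"hand": 60,"dx": -15,"dy": -8,"dz": 0,"yaw": 0},{"hand": 60,"dx": -32.5,"dy": -17.9,"dz": 0,"yaw": 0},{"hand": 60,"dx": -32.5,"dy": -17.9,"dz": 0,"yaw": 0},{"hand": 60,"dx": -32.5,"dy": -17.9,"dz": 0,"yaw": 0},{"hand": 60,"dx": -32.5,"dy": -17.9,"dz": 0,"yaw": 0},{"hand": 60,"dx": -32.5,"dy": -17.9,"dz": 0,"yaw": 0},{"hand": 60,"dx": -32.5,"dy": -17.9,"dz": 0,"yaw": 0},{"hand": 60,"dx": -32.5,"dy": -17.9,"dz": 0,"yaw": 0},{"hand": 60,"dx": -32.5,"dy": -17.9,"dz": 0,"yaw": 0},{"hand": 60,"dx": -32.5,"dy": -17.9,"dz": 0,"yaw": 0},{"hand": 60,"dx": -32.5,"dy": -17.9,"dz": 0,"yaw": 0},{"hand": 60,"dx": -32.5,"dy": -17.9,"dz": 0,"yaw": 0},{"hand": 60,"dx": -32.5,"dy": -17.9,"dz": 0,"yaw": 0},{"hand": 60,"dx": -32.5,"dy": -17.9,"dz": 0,"yaw": 0},{"hand": 60,"dx": -32.5,"dy": -17.9,"dz": 0,"yaw": 0},{"hand": 60,"dx": -32.5,"dy": -17.9,"dz": 0,"yaw": 0},{"hand": 60,"dx": -32.5,"dy": -17.9,"dz": 0,"yaw": 0},{"hand": 60,"dx": -32.5,"dy": -17.9,"dz": 0,"yaw": 0},{"hand": 60,"dx": 0,"dy": 0,"dz": 0,"yaw": 0}]'

```text
clock: 2.68
position: [0.6143, 0.0747, 0.2444]
ee_rot: [0.424, 3.11, -0.004]
force: [-1.0, 0.2, -0.1]
grip_width: 0.0603
```

Call:
servo_tool --targets '[{"hand": 60,"dx": 0,"dy": 0,"dz": 0,"yaw": -7},{"hand": 60,"dx": 0,"dy": 0,"dz": 0,"yaw": -7},{"hand": 60,"dx": 0,"dy": 0,"dz": 0,"yaw": -7},{"hand": 60,"dx": 0,"dy": 0,"dz": 0,"yaw": -7},{"hand": 60,"dx": 0,"dy": 0,"dz": 0,"yaw": -7},{"hand": 60,"dx": 0,"dy": 0,"dz": 0,"yaw": -7},{"hand": 60,"dx": 0,"dy": 0,"dz": 0,"yaw": -7},{"hand": 60,"dx": 0,"dy": 0,"dz": 0,"yaw": -7},{"hand": 60,"dx": 0,"dy": 0,"dz": 0,"yaw": -7},{"hand": 60,"dx": 0,"dy": 0,"dz": 0,"yaw": -7},{"hand": 60,"dx": 0,"dy": 0,"dz": 0,"yaw": -7},{"hand": 60,"dx": 0,"dy": 0,"dz": 0,"yaw": -4},{"hand": 60,"dx": 0,"dy": 0,"dz": 0,"yaw": 0}]'

```text
clock: 3.77
position: [0.6098, 0.0805, 0.2452]
ee_rot: [1.709, -2.636, -0.0]
force: [-0.1, 0.0, 0.8]
grip_width: 0.0602
```

```bash
cat >> h.py <<'E'
def go(x,y,z=None,ang=None):
    """remaining shift in tool axes (mm) to world mm target, and yaw to bring jaw axis to ang"""
    s=observe(); R=cv2.Rodrigues(s["ee_rot"])[0]; p=s["position"]*1000
    jaw=np.degrees(np.arctan2(R[1,1],R[0,1]))
    print("t",round(s["clock"],2),"pos",p.round(1),"jaw",round(jaw,1),"tilt",np.round(R[:,2],3),"F",s["force"].round(1),"w",round(s["grip_width"]*1000,1),"q6",s["qpos"][5].round(2))
    d=np.array([x,y,p[2] if z is None else z])-p; print("tool shift now",(R.T@d).round(1))
    if ang is not None:
        dy=(-(ang-jaw)+90)%180-90; print("yaw needed",round(dy,1))
        a=np.radians(jaw-dy); ty=np.array([np.cos(a),np.sin(a),0]); tz=np.array([0,0,-1.]); tx=np.cross(ty,tz)
        print("shift after yaw",round(tx@d,1),round(ty@d,1),round(tz@d,1))
E
python3 -c "
from h import *
go(610,79.6,62,156)
f=grab_frame('scene');save(f,'s1')
f=grab_frame('top');save(f,'t1')"
```

```text
t 3.77 pos [609.8  80.5 245.2] jaw 155.9 tilt [-0.  0. -1.] F [-0.1  0.   0.8] w 60.2 q6 -2.77
tool shift now [  0.7  -0.6 183.2]
yaw needed -0.1
shift after yaw 0.7 -0.5 183.2
```

Call:
servo_tool --targets '[{"hand": 60,"dx": 0,"dy": 0,"dz": 0,"yaw": 7},{"hand": 60,"dx": 0,"dy": 0,"dz": 0,"yaw": 7},{"hand": 60,"dx": 0,"dy": 0,"dz": 0,"yaw": 7},{"hand": 60,"dx": 0,"dy": 0,"dz": 0,"yaw": 7},{"hand": 60,"dx": 0,"dy": 0,"dz": 0,"yaw": 7},{"hand": 60,"dx": 0,"dy": 0,"dz": 0,"yaw": 7},{"hand": 60,"dx": 0,"dy": 0,"dz": 0,"yaw": 7},{"hand": 60,"dx": 0,"dy": 0,"dz": 0,"yaw": 7},{"hand": 60,"dx": 0,"dy": 0,"dz": 0,"yaw": 7},{"hand": 60,"dx": 0,"dy": 0,"dz": 0,"yaw": 7},{"hand": 60,"dx": 0,"dy": 0,"dz": 0,"yaw": 7},{"hand": 60,"dx": 0,"dy": 0,"dz": 0,"yaw": 7},{"hand": 60,"dx": 0,"dy": 0,"dz": 0,"yaw": 7},{"hand": 60,"dx": 0,"dy": 0,"dz": 0,"yaw": 7},{"hand": 60,"dx": 0,"dy": 0,"dz": 0,"yaw": 7},{"hand": 60,"dx": 0,"dy": 0,"dz": 0,"yaw": 7},{"hand": 60,"dx": 0,"dy": 0,"dz": 0,"yaw": 7},{"hand": 60,"dx": 0,"dy": 0,"dz": 0,"yaw": 7},{"hand": 60,"dx": 0,"dy": 0,"dz": 0,"yaw": 7},{"hand": 60,"dx": 0,"dy": 0,"dz": 0,"yaw": 7}]'

```text
clock: 5.53
position: [0.6099, 0.0804, 0.2453]
ee_rot: [-1.906, -2.497, 0.0]
force: [-0.0, 0.2, 0.2]
grip_width: 0.0598
```

Call:
servo_tool --targets '[{"hand": 60,"dx": 0,"dy": 0,"dz": 0,"yaw": 7},{"hand": 60,"dx": 0,"dy": 0,"dz": 0,"yaw": 7},{"hand": 60,"dx": 0,"dy": 0,"dz": 0,"yaw": 7},{"hand": 60,"dx": 0,"dy": 0,"dz": 0,"yaw": 7},{"hand": 60,"dx": 0,"dy": 0,"dz": 0,"yaw": 7},{"hand": 60,"dx": 0,"dy": 0,"dz": 0,"yaw": 5},{"hand": 60,"dx": 0,"dy": 0,"dz": 35,"yaw": 0},{"hand": 60,"dx": 0,"dy": 0,"dz": 35,"yaw": 0},{"hand": 60,"dx": 0,"dy": 0,"dz": 10,"yaw": 0},{"hand": 60,"dx": 0,"dy": 0,"dz": 0,"yaw": 0}]'

```text
clock: 6.37
position: [0.6076, 0.0804, 0.1618]
ee_rot: [-2.636, -1.701, 0.01]
force: [-0.5, -0.7, 0.7]
grip_width: 0.06
```

```bash
python3 -c "
from h import *
go(610,79.6,62,-24)
f=grab_frame('scene');save(f,'s2',im=cv2.resize(f['image'][130:310,240:440],None,fx=3,fy=3))
C=cloud(f);k=(np.hypot(C[...,0]-.61,C[...,1]-.08)<.07)&(C[...,2]>.11)&(C[...,2]<.5);print(C[k][:,2].min(), np.percentile(C[k][:,2],[1,3,10]))
"
```

```text
t 6.37 pos [607.6  80.4 161.8] jaw -24.3 tilt [-0.008  0.    -1.   ] F [-0.5 -0.7  0.7] w 60.0 q6 0.37
tool shift now [ 0.6  3.3 99.8]
yaw needed -0.3
shift after yaw 0.3 2.6 99.8
0.15317722019816593 [0.16757021 0.18953074 0.22590539]
```

View pics/s2.png

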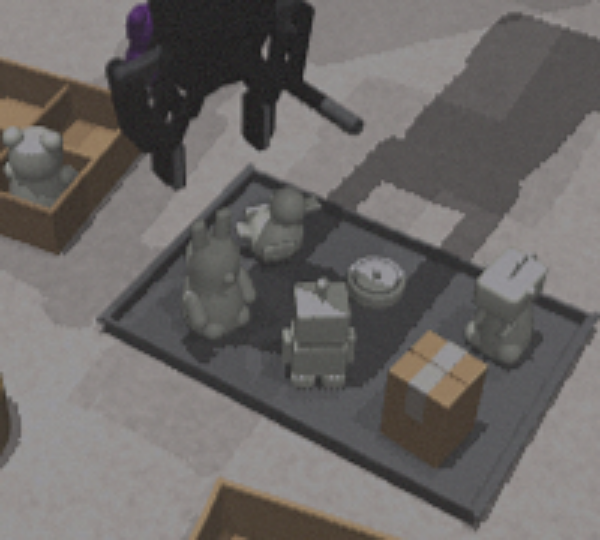

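The picture shows the open jaws above the rabbit (215,275), with the fingertips about 9 mm ahead of the TCP at this opening. Descending.

Call:
servo_tool --targets '[{"hand": 60,"dx": 0,"dy": 0,"dz": 20,"yaw": 0},{"hand": 60,"dx": 0,"dy": 0,"dz": 20,"yaw": 0},{"hand": 60,"dx": 0,"dy": 0,"dz": 15,"yaw": 0},{"hand": 60,"dx": 0,"dy": 0,"dz": 0,"yaw": 0},{"hand": 60,"dx": 0,"dy": 0,"dz": 0,"yaw": 0}]'

```text
clock: 6.83
position: [0.6109, 0.0803, 0.1118]
ee_rot: [2.638, 1.705, 0.002]
force: [-0.6, -0.2, 0.0]
grip_width: 0.0598
```

```bash
python3 -c "
from h import *
go(610,79.6,62,-24)
"
```

```text
t 6.83 pos [610.9  80.3 111.8] jaw -24.3 tilt [ 0.002 -0.    -1.   ] F [-0.6 -0.2  0. ] w 59.8 q6 0.37
tool shift now [-1.  -0.6 49.8]
yaw needed -0.3
shift after yaw -1.0 -0.5 49.8
```

Call:
servo_tool --targets '[{"hand": 60,"dx": -0.5,"dy": 0,"dz": 15,"yaw": 0},{"hand": 60,"dx": 0,"dy": 0,"dz": 15,"yaw": 0},{"hand": 60,"dx": 0,"dy": 0,"dz": 14,"yaw": 0},{"hand": 60,"dx": 0,"dy": 0,"dz": 6,"yaw": 0},{"hand": 60,"dx": 0,"dy": 0,"dz": 0,"yaw": 0},{"hand": 60,"dx": 0,"dy": 0,"dz": 0,"yaw": 0},{"hand": 20,"dx": 0,"dy": 0,"dz": 0,"yaw": 0},{"hand": 20,"dx": 0,"dy": 0,"dz": 0,"yaw": 0},{"hand": 20,"dx": 0,"dy": 0,"dz": 0,"yaw": 0},{"hand": 20,"dx": 0,"dy": 0,"dz": 0,"yaw": 0},{"hand": 20,"dx": 0,"dy": 0,"dz": 0,"yaw": 0},{"hand": 20,"dx": 0,"dy": 0,"dz": 0,"yaw": 0}]'

```text
clock: 7.83
position: [0.6107, 0.0799, 0.0621]
ee_rot: [2.637, 1.705, 0.003]
force: [-1.0, 1.0, 6.0]
grip_width: 0.0363
```

```bash
python3 -c "
from h import *
go(610,79.6,62,-24)
go(584.9,-176.1,175,4.5)
f=grab_frame('scene');save(f,'s3',im=cv2.resize(f['image'][130:310,240:440],None,fx=3,fy=3))
"
```

```text
t 7.83 pos [610.7  79.9  62.1] jaw -24.2 tilt [ 0.003 -0.    -1.   ] F [-1.  1.  6.] w 36.3 q6 0.37
tool shift now [-0.6 -0.5  0.1]
yaw needed -0.2
shift after yaw -0.6 -0.5 0.1
t 7.83 pos [610.7  79.9  62.1] jaw -24.2 tilt [ 0.003 -0.    -1.   ] F [-1.  1.  6.] w 36.3 q6 0.37
tool shift now [-244.    81.8 -112.9]
yaw needed -28.7
shift after yaw -253.2 -45.8 -112.9
```

View pics/s3.png

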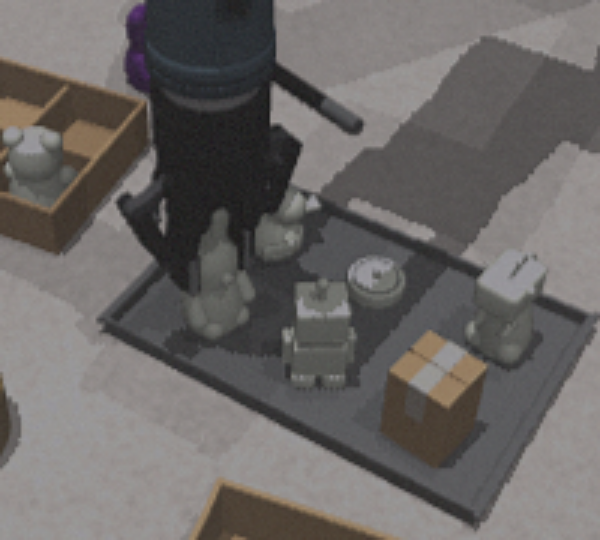

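Call:
servo_tool --targets '[{"hand": 20,"dx": 0,"dy": 0,"dz": -5,"yaw": 0},{"hand": 20,"dx": 0,"dy": 0,"dz": -12,"yaw": 0},{"hand": 20,"dx": 0,"dy": 0,"dz": -18,"yaw": 0},{"hand": 20,"dx": 0,"dy": 0,"dz": -25,"yaw": 0},{"hand": 20,"dx": 0,"dy": 0,"dz": -25,"yaw": 0},{"hand": 20,"dx": 0,"dy": 0,"dz": -20,"yaw": 0},{"hand": 20,"dx": 0,"dy": 0,"dz": -8,"yaw": 0},{"hand": 20,"dx": 0,"dy": 0,"dz": 0,"yaw": -7},{"hand": 20,"dx": 0,"dy": 0,"dz": 0,"yaw": -7},{"hand": 20,"dx": 0,"dy": 0,"dz": 0,"yaw": -7},{"hand": 20,"dx": 0,"dy": 0,"dz": 0,"yaw": -7},{"hand": 20,"dx": 0,"dy": 0,"dz": 0,"yaw": -0.7},{"hand": 20,"dx": 0,"dy": 0,"dz": 0,"yaw": 0}]'

```text
clock: 8.97
position: [0.6096, 0.0798, 0.1732]
ee_rot: [-2.136, -2.303, 0.001]
force: [0.1, -0.7, 0.2]
grip_width: 0.0363
```

```bash
python3 -c "
from h import *
go(584.9,-176.1,175,4.5)
f=grab_frame('scene');save(f,'s4',im=cv2.resize(f['image'][130:310,240:440],None,fx=3,fy=3))
"
```

```text
t 8.97 pos [609.6  79.8 173.2] jaw 4.3 tilt [-0.001  0.    -1.   ] F [ 0.1 -0.7  0.2] w 36.3 q6 -0.13
tool shift now [-253.4  -43.8   -1.8]
yaw needed -0.2
shift after yaw -253.2 -44.7 -1.8
```

View pics/s4.png

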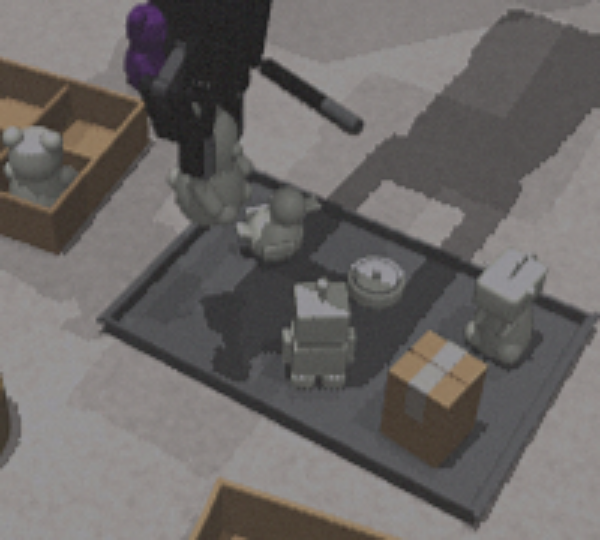

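The rabbit is held at (210,180). Carrying it to the carton.

Call:
servo_tool --targets '[{"hand": 20,"dx": -10,"dy": -2,"dz": 0,"yaw": 0},{"hand": 20,"dx": -20,"dy": -3.5,"dz": -3,"yaw": 0},{"hand": 20,"dx": -30,"dy": -5,"dz": -3,"yaw": 0},{"hand": 20,"dx": -30,"dy": -5,"dz": 0,"yaw": 0},{"hand": 20,"dx": -30,"dy": -5,"dz": 0,"yaw": 0},{"hand": 20,"dx": -30,"dy": -5,"dz": 0,"yaw": 0},{"hand": 20,"dx": -30,"dy": -5,"dz": 0,"yaw": 0},{"hand": 20,"dx": -30,"dy": -5,"dz": 0,"yaw": 0},{"hand": 20,"dx": -25,"dy": -5,"dz": 0,"yaw": 0},{"hand": 20,"dx": -13,"dy": -3,"dz": 0,"yaw": 0},{"hand": 20,"dx": -5,"dy": -1,"dz": 0,"yaw": 0},{"hand": 20,"dx": 0,"dy": 0,"dz": 0,"yaw": 0},{"hand": 20,"dx": 0,"dy": 0,"dz": 0,"yaw": 0},{"hand": 20,"dx": 0,"dy": 0,"dz": 0,"yaw": 0}]'

```text
clock: 10.18
position: [0.5852, -0.1743, 0.1793]
ee_rot: [-2.132, -2.307, -0.001]
force: [0.2, -0.3, -0.7]
grip_width: 0.0362
```

```bash
python3 -c "
from h import *
go(584.9,-176.1,63.5,4.5)
f=grab_frame('scene');save(f,'s5',im=cv2.resize(f['image'][80:260,140:340],None,fx=3,fy=3))
C=cloud(f);k=(np.hypot(C[...,0]-.585,C[...,1]+.176)<.04)&(C[...,2]>.055)&(C[...,2]<.15);q=C[k];print(q.min(0),q.max(0),len(q))
f=grab_frame('top');save(f,'t5',im=cv2.resize(f['image'][110:275,325:485],None,fx=3.6,fy=3.6))
"
```

```text
t 10.18 pos [ 585.2 -174.3  179.3] jaw 4.5 tilt [-0.     0.001 -1.   ] F [ 0.2 -0.3 -0.7] w 36.2 q6 -0.55
tool shift now [ -1.8  -0.4 115.8]
yaw needed 0.0
shift after yaw -1.7 -0.5 115.8
[ 0.55663802 -0.20509566  0.11895869] [ 0.6115498  -0.15075467  0.14996241] 238
```

View pics/s5.png

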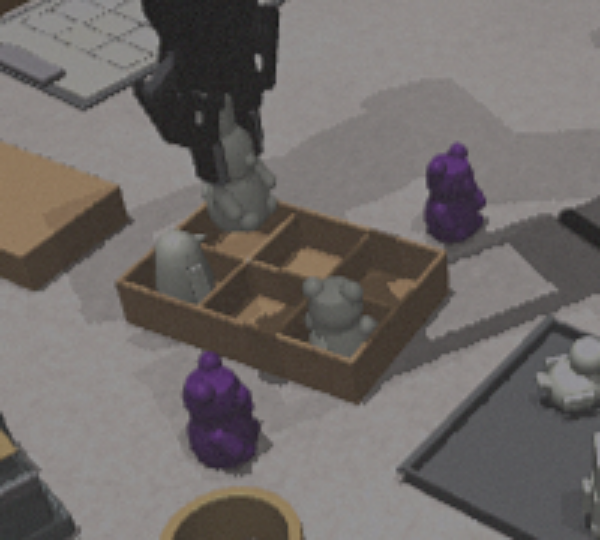

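View pics/t5.png

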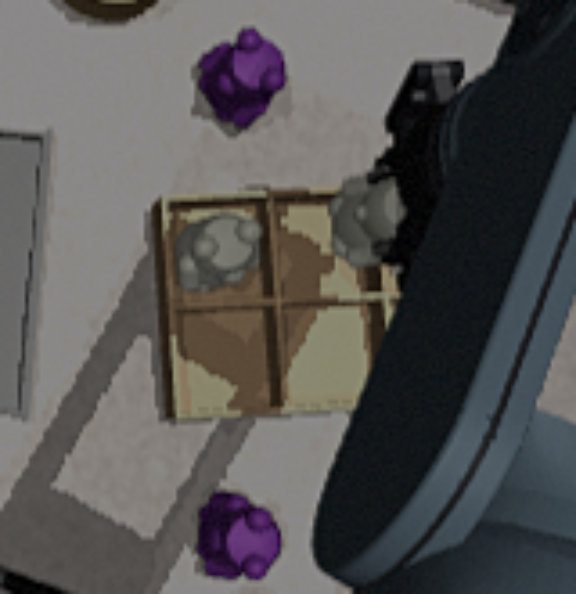

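The rabbit hangs upright over the back-middle cell, between the penguin (180,270) and the bear (335,315). Its lowest point is 60 mm below the TCP. Lowering.

Call:
servo_tool --targets '[{"hand": 20,"dx": -0.5,"dy": 0,"dz": 12,"yaw": 0},{"hand": 20,"dx": 0,"dy": 0,"dz": 22,"yaw": 0},{"hand": 20,"dx": 0,"dy": 0,"dz": 25,"yaw": 0},{"hand": 20,"dx": 0,"dy": 0,"dz": 22,"yaw": 0},{"hand": 20,"dx": 0,"dy": 0,"dz": 15,"yaw": 0},{"hand": 20,"dx": 0,"dy": 0,"dz": 10,"yaw": 0},{"hand": 20,"dx": 0,"dy": 0,"dz": 6,"yaw": 0},{"hand": 20,"dx": 0,"dy": 0,"dz": 3,"yaw": 0},{"hand": 20,"dx": 0,"dy": 0,"dz": 0,"yaw": 0},{"hand": 20,"dx": 0,"dy": 0,"dz": 0,"yaw": 0}]'

```text
clock: 11.12
position: [0.5859, -0.1765, 0.0652]
ee_rot: [2.132, 2.306, 0.001]
force: [0.0, 0.6, -0.7]
grip_width: 0.0363
```

```bash
python3 -c "
from h import *
go(584.9,-176.1,63.5,4.5)
f=grab_frame('scene');save(f,'s6',im=cv2.resize(f['image'][80:260,140:340],None,fx=3,fy=3))
"
```

```text
t 11.12 pos [ 585.9 -176.5   65.2] jaw 4.5 tilt [ 0.001 -0.001 -1.   ] F [ 0.   0.6 -0.7] w 36.3 q6 -0.55
tool shift now [ 0.4 -0.9  1.7]
yaw needed -0.0
shift after yaw 0.4 -0.9 1.7
```

View pics/s6.png

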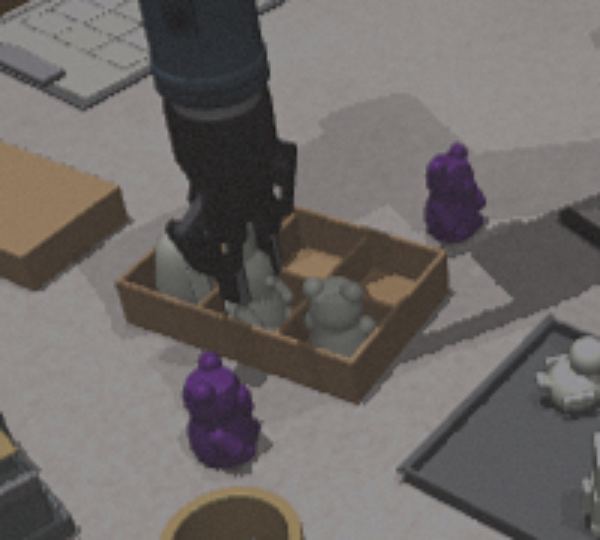

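Call:
servo_tool --targets '[{"hand": 20,"dx": 0,"dy": 0,"dz": 1.5,"yaw": 0},{"hand": 20,"dx": 0,"dy": 0,"dz": 0,"yaw": 0},{"hand": 58,"dx": 0,"dy": 0,"dz": 0,"yaw": 0},{"hand": 58,"dx": 0,"dy": 0,"dz": 0,"yaw": 0},{"hand": 58,"dx": 0,"dy": 0,"dz": 0,"yaw": 0},{"hand": 58,"dx": 0,"dy": 0,"dz": 0,"yaw": 0},{"hand": 58,"dx": 0,"dy": 0,"dz": -10,"yaw": 0},{"hand": 58,"dx": 0,"dy": 0,"dz": -20,"yaw": 0},{"hand": 58,"dx": 0,"dy": 0,"dz": -30,"yaw": 0},{"hand": 58,"dx": 0,"dy": 0,"dz": -30,"yaw": 0},{"hand": 58,"dx": 0,"dy": 0,"dz": -20,"yaw": 0},{"hand": 58,"dx": 0,"dy": 0,"dz": 0,"yaw": 0}]'

```text
clock: 12.17
position: [0.5879, -0.1777, 0.1793]
ee_rot: [2.126, 2.299, 0.004]
force: [0.9, -0.4, 0.8]
grip_width: 0.0581
```

```bash
python3 -c "
from h import *
go(618.2,168.8,64,-59)
go(618.2,168.8,64,121)
f=grab_frame('scene');save(f,'s7',im=cv2.resize(f['image'][80:260,140:340],None,fx=3,fy=3))
"
```

```text
t 12.17 pos [ 587.9 -177.7  179.3] jaw 4.5 tilt [ 0.009 -0.005 -1.   ] F [ 0.9 -0.4  0.8] w 58.1 q6 -0.55
tool shift now [343.6  56.3 113.9]
yaw needed 63.5
shift after yaw 204.4 -281.4 115.3
t 12.17 pos [ 587.9 -177.7  179.3] jaw 4.5 tilt [ 0.009 -0.005 -1.   ] F [ 0.9 -0.4  0.8] w 58.1 q6 -0.55
tool shift now [343.6  56.3 113.9]
yaw needed 63.5
shift after yaw 204.4 -281.4 115.3
```

View pics/s7.png

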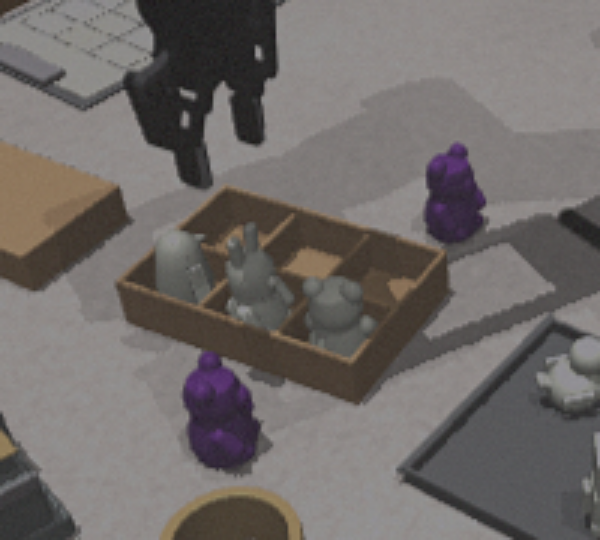

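The rabbit stands at (255,285), between the penguin and the bear, released. Next is the toy robot.

Call:
servo_tool --targets '[{"hand": 56,"dx": 10,"dy": 2,"dz": 0,"yaw": 0},{"hand": 56,"dx": 20,"dy": 3.3,"dz": 0,"yaw": 0},{"hand": 56,"dx": 35,"dy": 5.7,"dz": 0,"yaw": 0},{"hand": 56,"dx": 35,"dy": 5.7,"dz": 0,"yaw": 0},{"hand": 56,"dx": 35,"dy": 5.7,"dz": 0,"yaw": 0},{"hand": 56,"dx": 35,"dy": 5.7,"dz": 0,"yaw": 0},{"hand": 56,"dx": 35,"dy": 5.7,"dz": 0,"yaw": 0},{"hand": 56,"dx": 35,"dy": 5.7,"dz": 0,"yaw": 0},{"hand": 56,"dx": 35,"dy": 5.7,"dz": 0,"yaw": 0},{"hand": 56,"dx": 35,"dy": 5.7,"dz": 0,"yaw": 0},{"hand": 56,"dx": 24,"dy": 4,"dz": 0,"yaw": 0},{"hand": 56,"dx": 9,"dy": 1.5,"dz": 0,"yaw": 0},{"hand": 56,"dx": 0,"dy": 0,"dz": 0,"yaw": 0}]'

```text
clock: 13.3
position: [0.6132, 0.1729, 0.1711]
ee_rot: [-2.127, -2.308, 0.003]
force: [0.2, -1.0, -0.4]
grip_width: 0.0562
```

Call:
servo_tool --targets '[{"hand": 56,"dx": 0,"dy": 0,"dz": 0,"yaw": 7},{"hand": 56,"dx": 0,"dy": 0,"dz": 0,"yaw": 7},{"hand": 56,"dx": 0,"dy": 0,"dz": 0,"yaw": 7},{"hand": 56,"dx": 0,"dy": 0,"dz": 0,"yaw": 7},{"hand": 56,"dx": 0,"dy": 0,"dz": 0,"yaw": 7},{"hand": 56,"dx": 0,"dy": 0,"dz": 0,"yaw": 7},{"hand": 56,"dx": 0,"dy": 0,"dz": 0,"yaw": 7},{"hand": 56,"dx": 0,"dy": 0,"dz": 0,"yaw": 7},{"hand": 56,"dx": 0,"dy": 0,"dz": 0,"yaw": 7},{"hand": 56,"dx": 0,"dy": 0,"dz": 15,"yaw": 0.5},{"hand": 56,"dx": 0,"dy": 0,"dz": 25,"yaw": 0},{"hand": 56,"dx": 0,"dy": 0,"dz": 15,"yaw": 0},{"hand": 56,"dx": 0,"dy": 0,"dz": 0,"yaw": 0},{"hand": 56,"dx": 0,"dy": 0,"dz": 0,"yaw": 0}]'

```text
clock: 14.47
position: [0.6137, 0.1686, 0.1165]
ee_rot: [-3.028, -0.837, 0.006]
force: [0.2, 0.4, 0.6]
grip_width: 0.0557
```

```bash
python3 -c "
from h import *
go(618.2,168.8,64,-59)
"
```

```text
t 14.47 pos [613.7 168.6 116.5] jaw -59.1 tilt [-0.004 -0.001 -1.   ] F [0.2 0.4 0.6] w 55.7 q6 1.13
tool shift now [ 4.2  2.2 52.5]
yaw needed -0.1
shift after yaw 4.0 2.1 52.5
```

Call:
servo_tool --targets '[{"hand": 56,"dx": 2,"dy": 1,"dz": 0,"yaw": 0},{"hand": 56,"dx": 0,"dy": 0,"dz": 0,"yaw": 0},{"hand": 56,"dx": 0,"dy": 0,"dz": 0,"yaw": 0}]'

```text
clock: 14.72
position: [0.6179, 0.17, 0.1192]
ee_rot: [3.027, 0.838, 0.004]
force: [0.1, 0.5, 0.8]
grip_width: 0.0564
```

```bash
python3 -c "
from h import *
go(618.2,168.8,64,-59)
"
```

```text
t 14.72 pos [617.9 170.  119.2] jaw -59.0 tilt [ 0.002  0.    -1.   ] F [0.1 0.5 0.8] w 56.4 q6 1.13
tool shift now [-0.5  1.1 55.2]
yaw needed -0.0
shift after yaw -0.4 1.2 55.2
```

Call:
servo_tool --targets '[{"hand": 56,"dx": 0,"dy": 0.5,"dz": 15,"yaw": 0},{"hand": 56,"dx": 0,"dy": 0,"dz": 18,"yaw": 0},{"hand": 56,"dx": 0,"dy": 0,"dz": 15,"yaw": 0},{"hand": 56,"dx": 0,"dy": 0,"dz": 7,"yaw": 0},{"hand": 56,"dx": 0,"dy": 0,"dz": 0,"yaw": 0},{"hand": 56,"dx": 0,"dy": 0,"dz": 0,"yaw": 0},{"hand": 20,"dx": 0,"dy": 0,"dz": 0,"yaw": 0},{"hand": 20,"dx": 0,"dy": 0,"dz": 0,"yaw": 0},{"hand": 20,"dx": 0,"dy": 0,"dz": 0,"yaw": 0},{"hand": 20,"dx": 0,"dy": 0,"dz": 0,"yaw": 0},{"hand": 20,"dx": 0,"dy": 0,"dz": 0,"yaw": 0}]'

```text
clock: 15.63
position: [0.6184, 0.1698, 0.0644]
ee_rot: [3.027, 0.839, 0.005]
force: [1.4, 0.2, 5.7]
grip_width: 0.0353
```

```bash
python3 -c "
from h import *
go(505.3,-108.1,175,-85.5)
f=grab_frame('scene');save(f,'s8',im=cv2.resize(f['image'][130:310,240:440],None,fx=3,fy=3))
"
```

```text
t 15.63 pos [618.4 169.8  64.4] jaw -59.0 tilt [ 0.003  0.    -1.   ] F [1.4 0.2 5.7] w 35.3 q6 1.12
tool shift now [-239.7  180.3 -111. ]
yaw needed 26.5
shift after yaw -134.6 268.2 -110.6
```

View pics/s8.png

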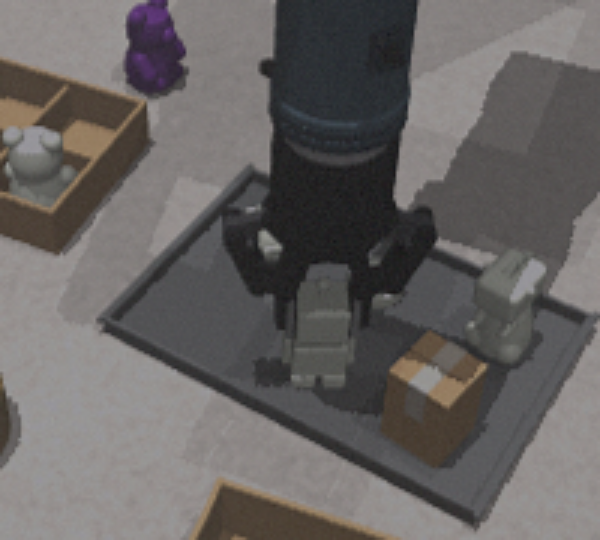

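The robot's head is gripped at (322,310). Lifting, turning and carrying.

Call:
servo_tool --targets '[{"hand": 20,"dx": 0,"dy": 0,"dz": -5,"yaw": 0},{"hand": 20,"dx": 0,"dy": 0,"dz": -12,"yaw": 0},{"hand": 20,"dx": 0,"dy": 0,"dz": -20,"yaw": 0},{"hand": 20,"dx": 0,"dy": 0,"dz": -25,"yaw": 0},{"hand": 20,"dx": 0,"dy": 0,"dz": -25,"yaw": 0},{"hand": 20,"dx": 0,"dy": 0,"dz": -15,"yaw": 0},{"hand": 20,"dx": 0,"dy": 0,"dz": -8,"yaw": 0},{"hand": 20,"dx": 0,"dy": 0,"dz": 0,"yaw": 7},{"hand": 20,"dx": 0,"dy": 0,"dz": 0,"yaw": 7},{"hand": 20,"dx": 0,"dy": 0,"dz": 0,"yaw": 7},{"hand": 20,"dx": 0,"dy": 0,"dz": 0,"yaw": 5.5},{"hand": 20,"dx": 0,"dy": 0,"dz": 0,"yaw": 0}]'

```text
clock: 16.68
position: [0.6165, 0.1697, 0.1724]
ee_rot: [3.139, 0.117, -0.002]
force: [-0.0, 0.2, -0.4]
grip_width: 0.0355
```

Call:
servo_tool --targets '[{"hand": 20,"dx": -5,"dy": 10,"dz": 0,"yaw": 0},{"hand": 20,"dx": -10,"dy": 20,"dz": 0,"yaw": 0},{"hand": 20,"dx": -15,"dy": 30,"dz": 0,"yaw": 0},{"hand": 20,"dx": -15,"dy": 30,"dz": 0,"yaw": 0},{"hand": 20,"dx": -15,"dy": 30,"dz": 0,"yaw": 0},{"hand": 20,"dx": -15,"dy": 30,"dz": 0,"yaw": 0},{"hand": 20,"dx": -15,"dy": 30,"dz": 0,"yaw": 0},{"hand": 20,"dx": -15,"dy": 30,"dz": 0,"yaw": 0},{"hand": 20,"dx": -14,"dy": 28,"dz": 0,"yaw": 0},{"hand": 20,"dx": -10,"dy": 19,"dz": 0,"yaw": 0},{"hand": 20,"dx": -5,"dy": 10,"dz": 0,"yaw": 0},{"hand": 20,"dx": 0,"dy": 0,"dz": 0,"yaw": 0},{"hand": 20,"dx": 0,"dy": 0,"dz": 0,"yaw": 0},{"hand": 20,"dx": 0,"dy": 0,"dz": 0,"yaw": 0}]'

```text
clock: 17.85
position: [0.5046, -0.1061, 0.1728]
ee_rot: [-3.139, -0.124, -0.0]
force: [-0.7, 0.0, -1.1]
grip_width: 0.0352
```

```bash
python3 -c "
from h import *
go(505.3,-108.1,66,-85.5)
f=grab_frame('scene');save(f,'s9',im=cv2.resize(f['image'][80:260,140:340],None,fx=3,fy=3))
C=cloud(f);k=(np.hypot(C[...,0]-.505,C[...,1]+.108)<.04)&(C[...,2]>.055)&(C[...,2]<.145);q=C[k];print(q.min(0),q.max(0),len(q))
"
```

```text
t 17.85 pos [ 504.6 -106.1  172.8] jaw -85.5 tilt [ 0.     0.001 -1.   ] F [-0.7  0.  -1.1] w 35.2 q6 1.07
tool shift now [  0.5   2.2 106.8]
yaw needed 0.0
shift after yaw 0.6 2.1 106.8
[ 0.49018276 -0.12387816  0.11298337] [ 0.52213902 -0.07994097  0.14471731] 215
```

View pics/s9.png

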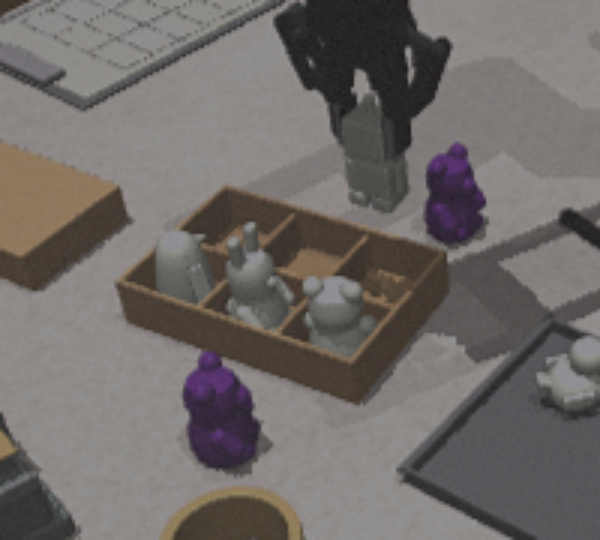

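The robot hangs upright over the cell in front of the bear. Lowering.

Call:
servo_tool --targets '[{"hand": 20,"dx": 0.5,"dy": 2,"dz": 12,"yaw": 0},{"hand": 20,"dx": 0,"dy": 0,"dz": 22,"yaw": 0},{"hand": 20,"dx": 0,"dy": 0,"dz": 25,"yaw": 0},{"hand": 20,"dx": 0,"dy": 0,"dz": 20,"yaw": 0},{"hand": 20,"dx": 0,"dy": 0,"dz": 13,"yaw": 0},{"hand": 20,"dx": 0,"dy": 0,"dz": 8,"yaw": 0},{"hand": 20,"dx": 0,"dy": 0,"dz": 5,"yaw": 0},{"hand": 20,"dx": 0,"dy": 0,"dz": 1.5,"yaw": 0},{"hand": 20,"dx": 0,"dy": 0,"dz": 0,"yaw": 0},{"hand": 20,"dx": 0,"dy": 0,"dz": 0,"yaw": 0}]'

```text
clock: 18.73
position: [0.5057, -0.1089, 0.0671]
ee_rot: [3.139, 0.123, 0.002]
force: [-0.1, -0.8, -1.2]
grip_width: 0.0351
```

```bash
python3 -c "
from h import *
go(505.3,-108.1,66,-85.5)
f=grab_frame('scene');save(f,'s10',im=cv2.resize(f['image'][80:260,140:340],None,fx=3,fy=3))
"
```

```text
t 18.73 pos [ 505.7 -108.9   67.1] jaw -85.5 tilt [ 0.001 -0.001 -1.   ] F [-0.1 -0.8 -1.2] w 35.1 q6 1.06
tool shift now [-0.4 -0.8  1.1]
yaw needed -0.0
shift after yaw -0.4 -0.8 1.1
```

View pics/s10.png

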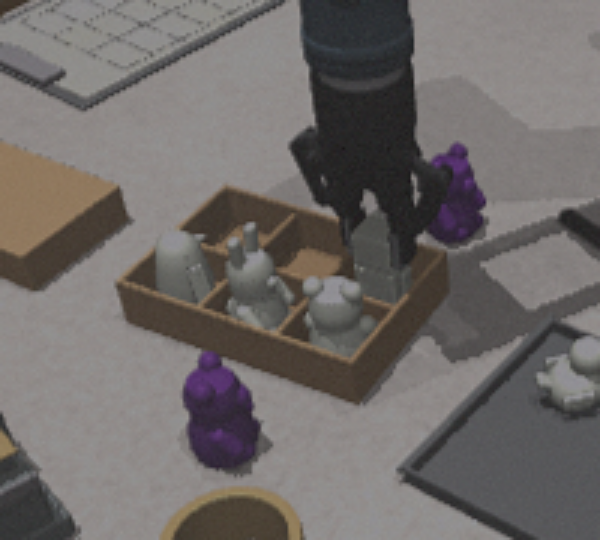

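The robot is in the cell at (380,265), clear of the walls. Releasing it.

Call:
servo_tool --targets '[{"hand": 20,"dx": 0,"dy": 0,"dz": 1.5,"yaw": 0},{"hand": 20,"dx": 0,"dy": 0,"dz": 0,"yaw": 0},{"hand": 56,"dx": 0,"dy": 0,"dz": 0,"yaw": 0},{"hand": 56,"dx": 0,"dy": 0,"dz": 0,"yaw": 0},{"hand": 56,"dx": 0,"dy": 0,"dz": 0,"yaw": 0},{"hand": 56,"dx": 0,"dy": 0,"dz": 0,"yaw": 0},{"hand": 56,"dx": 0,"dy": 0,"dz": -10,"yaw": 0},{"hand": 56,"dx": 0,"dy": 0,"dz": -20,"yaw": 0},{"hand": 56,"dx": 0,"dy": 0,"dz": -30,"yaw": 0},{"hand": 56,"dx": 0,"dy": 0,"dz": -30,"yaw": 0},{"hand": 60,"dx": 0,"dy": 0,"dz": -15,"yaw": 0},{"hand": 60,"dx": 0,"dy": 0,"dz": 0,"yaw": 0}]'

```text
clock: 19.78
position: [0.5074, -0.1098, 0.1747]
ee_rot: [3.135, 0.123, 0.012]
force: [1.9, -0.4, 0.2]
grip_width: 0.0601
```

```bash
python3 -c "
from h import *
go(625.2,256,63,-101)
f=grab_frame('scene');save(f,'s11',im=cv2.resize(f['image'][80:260,140:340],None,fx=3,fy=3))
"
```

```text
t 19.78 pos [ 507.4 -109.8  174.7] jaw -85.5 tilt [ 0.008 -0.004 -1.   ] F [ 1.9 -0.4  0.2] w 60.1 q6 1.06
tool shift now [ 145.2 -356.   111.3]
yaw needed 15.5
shift after yaw 45.8 -381.6 111.7
```

View pics/s11.png

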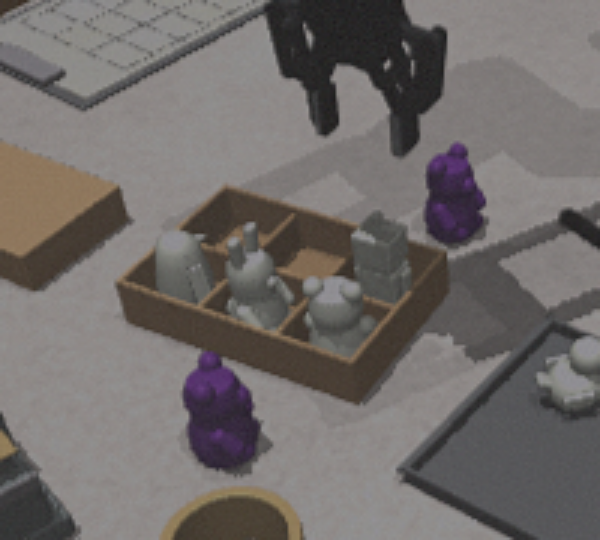

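The robot stands at (382,255) in front of the bear. Now the kraft box.

Call:
servo_tool --targets '[{"hand": 66,"dx": 4,"dy": -10,"dz": 0,"yaw": 0},{"hand": 66,"dx": 8,"dy": -20,"dz": 0,"yaw": 0},{"hand": 66,"dx": 14,"dy": -34,"dz": 0,"yaw": 0},{"hand": 66,"dx": 14,"dy": -34,"dz": 0,"yaw": 0},{"hand": 66,"dx": 14,"dy": -34,"dz": 0,"yaw": 0},{"hand": 66,"dx": 14,"dy": -34,"dz": 0,"yaw": 0},{"hand": 66,"dx": 14,"dy": -34,"dz": 0,"yaw": 0},{"hand": 66,"dx": 14,"dy": -34,"dz": 0,"yaw": 0},{"hand": 66,"dx": 14,"dy": -34,"dz": 0,"yaw": 0},{"hand": 66,"dx": 14,"dy": -34,"dz": 0,"yaw": 0},{"hand": 66,"dx": 12,"dy": -30,"dz": 0,"yaw": 0},{"hand": 66,"dx": 8,"dy": -18,"dz": 0,"yaw": 0},{"hand": 66,"dx": 3,"dy": -6,"dz": 0,"yaw": 0},{"hand": 66,"dx": 0,"dy": 0,"dz": 0,"yaw": 7},{"hand": 66,"dx": 0,"dy": 0,"dz": 15,"yaw": 7},{"hand": 66,"dx": 0,"dy": 0,"dz": 25,"yaw": 1.5},{"hand": 66,"dx": 0,"dy": 0,"dz": 20,"yaw": 0},{"hand": 66,"dx": 0,"dy": 0,"dz": 0,"yaw": 0},{"hand": 66,"dx": 0,"dy": 0,"dz": 0,"yaw": 0},{"hand": 66,"dx": 0,"dy": 0,"dz": 0,"yaw": 0}]'

```text
clock: 21.5
position: [0.624, 0.2574, 0.1102]
ee_rot: [3.127, -0.302, 0.0]
force: [0.2, -0.1, -0.2]
grip_width: 0.0656
```

```bash
python3 -c "
from h import *
go(625.2,256,63,-101)
"
```

```text
t 21.5 pos [624.  257.4 110.2] jaw -101.0 tilt [ 0. -0. -1.] F [ 0.2 -0.1 -0.2] w 65.6 q6 1.99
tool shift now [ 1.4  1.2 47.2]
yaw needed -0.0
shift after yaw 1.4 1.2 47.2
```

Call:
servo_tool --targets '[{"hand": 66,"dx": 1,"dy": 1,"dz": 12,"yaw": 0},{"hand": 66,"dx": 0,"dy": 0,"dz": 16,"yaw": 0},{"hand": 66,"dx": 0,"dy": 0,"dz": 14,"yaw": 0},{"hand": 66,"dx": 0,"dy": 0,"dz": 6,"yaw": 0},{"hand": 66,"dx": 0,"dy": 0,"dz": 0,"yaw": 0},{"hand": 66,"dx": 0,"dy": 0,"dz": 0,"yaw": 0},{"hand": 30,"dx": 0,"dy": 0,"dz": 0,"yaw": 0},{"hand": 30,"dx": 0,"dy": 0,"dz": 0,"yaw": 0},{"hand": 30,"dx": 0,"dy": 0,"dz": 0,"yaw": 0},{"hand": 30,"dx": 0,"dy": 0,"dz": 0,"yaw": 0},{"hand": 30,"dx": 0,"dy": 0,"dz": 0,"yaw": 0}]'

```text
clock: 22.42
position: [0.6257, 0.2565, 0.0634]
ee_rot: [-3.126, 0.302, -0.005]
force: [-0.0, -1.1, 6.3]
grip_width: 0.0448
```

```bash
python3 -c "
from h import *
go(516.9,-255.7,185,-85.5)
f=grab_frame('scene');save(f,'s12',im=cv2.resize(f['image'][130:310,300:500],None,fx=3,fy=3))
"
```

```text
t 22.42 pos [625.7 256.5  63.4] jaw -101.0 tilt [ 0.003  0.001 -1.   ] F [-0.  -1.1  6.3] w 44.8 q6 1.99
tool shift now [  -8.5  523.4 -122.2]
yaw needed -15.5
shift after yaw -148.7 502.1 -121.6
```

View pics/s12.png

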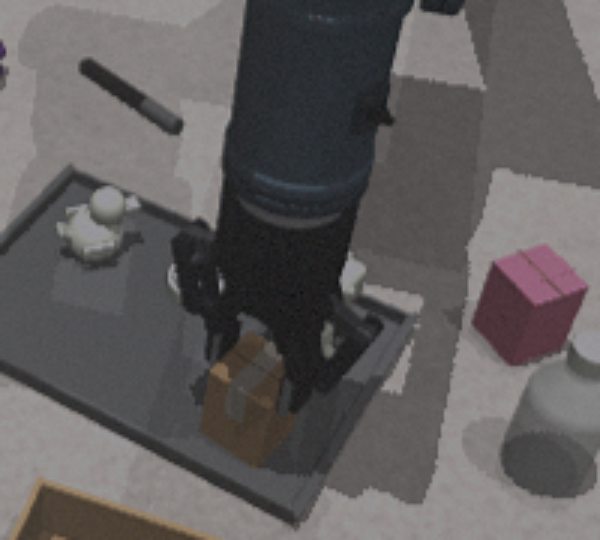

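The box is gripped at (255,400). Lifting, turning and carrying.

Call:
servo_tool --targets '[{"hand": 30,"dx": 0,"dy": 0,"dz": -5,"yaw": 0},{"hand": 30,"dx": 0,"dy": 0,"dz": -12,"yaw": 0},{"hand": 30,"dx": 0,"dy": 0,"dz": -20,"yaw": 0},{"hand": 30,"dx": 0,"dy": 0,"dz": -28,"yaw": 0},{"hand": 30,"dx": 0,"dy": 0,"dz": -28,"yaw": 0},{"hand": 30,"dx": 0,"dy": 0,"dz": -20,"yaw": 0},{"hand": 30,"dx": 0,"dy": 0,"dz": -9,"yaw": 0},{"hand": 30,"dx": 0,"dy": 0,"dz": 0,"yaw": -7},{"hand": 30,"dx": 0,"dy": 0,"dz": 0,"yaw": -7},{"hand": 30,"dx": 0,"dy": 0,"dz": 0,"yaw": -1.5},{"hand": 30,"dx": 0,"dy": 0,"dz": 0,"yaw": 0}]'

```text
clock: 23.38
position: [0.6241, 0.2563, 0.1833]
ee_rot: [3.139, 0.124, -0.002]
force: [-0.3, 0.4, -0.9]
grip_width: 0.0445
```

Call:
servo_tool --targets '[{"hand": 30,"dx": -3,"dy": 10,"dz": 0,"yaw": 0},{"hand": 30,"dx": -6,"dy": 20,"dz": 0,"yaw": 0},{"hand": 30,"dx": -10,"dy": 34,"dz": 0,"yaw": 0},{"hand": 30,"dx": -10,"dy": 34,"dz": 0,"yaw": 0},{"hand": 30,"dx": -10,"dy": 34,"dz": 0,"yaw": 0},{"hand": 30,"dx": -10,"dy": 34,"dz": 0,"yaw": 0},{"hand": 30,"dx": -10,"dy": 34,"dz": 0,"yaw": 0},{"hand": 30,"dx": -10,"dy": 34,"dz": 0,"yaw": 0},{"hand": 30,"dx": -10,"dy": 34,"dz": 0,"yaw": 0},{"hand": 30,"dx": -10,"dy": 34,"dz": 0,"yaw": 0},{"hand": 30,"dx": -10,"dy": 34,"dz": 0,"yaw": 0},{"hand": 30,"dx": -10,"dy": 34,"dz": 0,"yaw": 0},{"hand": 30,"dx": -10,"dy": 34,"dz": 0,"yaw": 0},{"hand": 30,"dx": -10,"dy": 34,"dz": 0,"yaw": 0},{"hand": 30,"dx": -9,"dy": 31,"dz": 0,"yaw": 0},{"hand": 30,"dx": -6,"dy": 20,"dz": 0,"yaw": 0},{"hand": 30,"dx": -4,"dy": 10,"dz": 0,"yaw": 0},{"hand": 30,"dx": 0,"dy": 0,"dz": 0,"yaw": 0},{"hand": 30,"dx": 0,"dy": 0,"dz": 0,"yaw": 0},{"hand": 30,"dx": 0,"dy": 0,"dz": 0,"yaw": 0}]'

```text
clock: 25.05
position: [0.5159, -0.2512, 0.1837]
ee_rot: [-3.138, -0.123, 0.0]
force: [0.1, -0.8, -0.1]
grip_width: 0.0446
```

```bash
python3 -c "
from h import *
go(516.9,-255.7,65,-85.5)
f=grab_frame('scene');save(f,'s13',im=cv2.resize(f['image'][60:240,120:320],None,fx=3,fy=3))
C=cloud(f);k=(np.hypot(C[...,0]-.517,C[...,1]+.256)<.04)&(C[...,2]>.055)&(C[...,2]<.155);q=C[k];print(q.min(0),q.max(0),len(q))
"
```

```text
t 25.05 pos [ 515.9 -251.2  183.7] jaw -85.5 tilt [-0.     0.001 -1.   ] F [ 0.1 -0.8 -0.1] w 44.6 q6 0.84
tool shift now [  0.7   4.6 118.7]
yaw needed -0.0
shift after yaw 0.6 4.5 118.7
[ 0.48856373 -0.27310737  0.12220727] [ 0.5404537  -0.22560308  0.15499579] 291
```

View pics/s13.png

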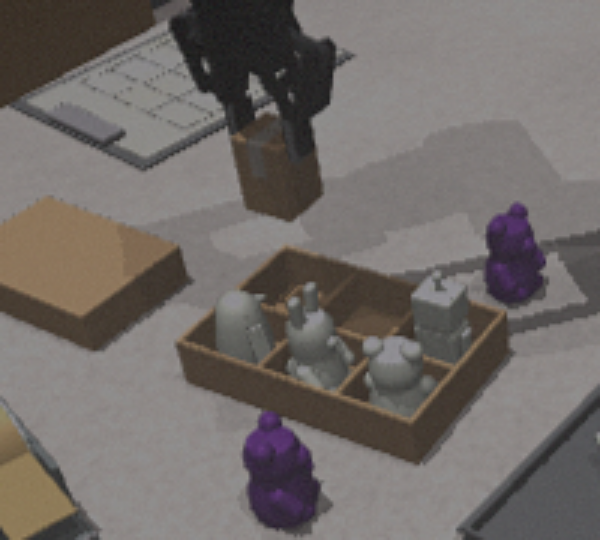

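The box hangs straight over the cell in front of the penguin. Lowering.

Call:
servo_tool --targets '[{"hand": 30,"dx": 0.5,"dy": 4,"dz": 12,"yaw": 0},{"hand": 30,"dx": 0,"dy": 0,"dz": 22,"yaw": 0},{"hand": 30,"dx": 0,"dy": 0,"dz": 25,"yaw": 0},{"hand": 30,"dx": 0,"dy": 0,"dz": 23,"yaw": 0},{"hand": 30,"dx": 0,"dy": 0,"dz": 15,"yaw": 0},{"hand": 30,"dx": 0,"dy": 0,"dz": 10,"yaw": 0},{"hand": 30,"dx": 0,"dy": 0,"dz": 7,"yaw": 0},{"hand": 30,"dx": 0,"dy": 0,"dz": 4,"yaw": 0},{"hand": 30,"dx": 0,"dy": 0,"dz": 0,"yaw": 0},{"hand": 30,"dx": 0,"dy": 0,"dz": 0,"yaw": 0}]'

```text
clock: 25.93
position: [0.5173, -0.2568, 0.0664]
ee_rot: [3.138, 0.123, 0.001]
force: [-0.2, 0.7, -1.2]
grip_width: 0.0446
```

```bash
python3 -c "
from h import *
go(516.9,-255.7,65,-85.5)
f=grab_frame('scene');save(f,'s14',im=cv2.resize(f['image'][60:240,120:320],None,fx=3,fy=3))
"
```

```text
t 25.93 pos [ 517.3 -256.8   66.4] jaw -85.5 tilt [ 0.001 -0.001 -1.   ] F [-0.2  0.7 -1.2] w 44.6 q6 0.84
tool shift now [-0.3 -1.2  1.4]
yaw needed -0.0
shift after yaw -0.3 -1.1 1.4
```

View pics/s14.png

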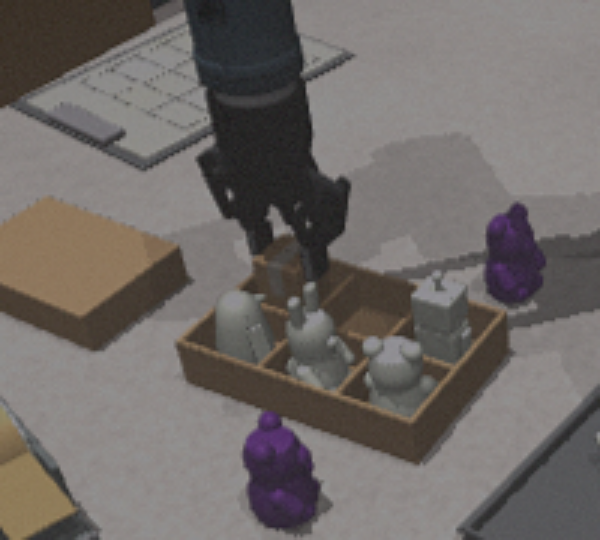

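The box is inside its cell at (280,270). Releasing and backing off.

Call:
servo_tool --targets '[{"hand": 30,"dx": 0,"dy": -1,"dz": 1.5,"yaw": 0},{"hand": 30,"dx": 0,"dy": 0,"dz": 0,"yaw": 0},{"hand": 62,"dx": 0,"dy": 0,"dz": 0,"yaw": 0},{"hand": 62,"dx": 0,"dy": 0,"dz": 0,"yaw": 0},{"hand": 62,"dx": 0,"dy": 0,"dz": 0,"yaw": 0},{"hand": 62,"dx": 0,"dy": 0,"dz": -8,"yaw": 0},{"hand": 62,"dx": 0,"dy": 0,"dz": -20,"yaw": 0},{"hand": 62,"dx": 0,"dy": 0,"dz": -30,"yaw": 0},{"hand": 62,"dx": 0,"dy": 0,"dz": -25,"yaw": 0},{"hand": 62,"dx": 0,"dy": 0,"dz": -10,"yaw": 0},{"hand": 62,"dx": 0,"dy": 0,"dz": 0,"yaw": 0}]'

```text
clock: 26.9
position: [0.5183, -0.2568, 0.1608]
ee_rot: [3.135, 0.122, 0.008]
force: [1.2, -1.0, 0.9]
grip_width: 0.0619
```

```bash
python3 -c "
from h import *
go(524,170.2,20,-85.5)
f=grab_frame('scene');save(f,'s15',im=cv2.resize(f['image'][60:240,120:320],None,fx=3,fy=3))
C=cloud(f);k=(np.hypot(C[...,0]-.517,C[...,1]+.256)<.042)&(C[...,2]>.062)&(C[...,2]<.08);q=C[k];print(cv2.minAreaRect((q[:,:2]*1000).astype(np.float32)),np.median(q[:,2]))
"
```

```text
t 26.9 pos [ 518.3 -256.8  160.8] jaw -85.5 tilt [ 0.005 -0.004 -1.   ] F [ 1.2 -1.   0.9] w 61.9 q6 0.84
tool shift now [  38.3 -425.9  139.1]
yaw needed -0.0
shift after yaw 39.2 -425.2 140.8
((515.9776000976562, -254.90269470214844), (48.61005783081055, 48.48128890991211), 4.064550399780273) 0.07010954022040972
```

View pics/s15.png

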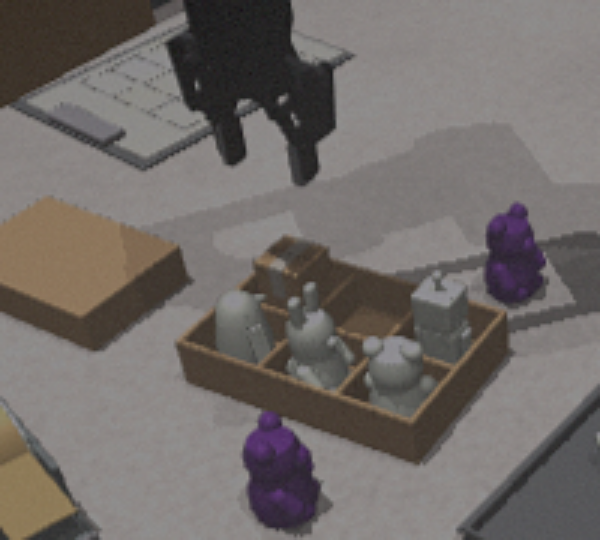

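The box stands square in its cell, with its top at 70 mm. Now the display base.

Call:
servo_tool --targets '[{"hand": 58,"dx": 1,"dy": -10,"dz": 0,"yaw": 0},{"hand": 58,"dx": 2,"dy": -20,"dz": 0,"yaw": 0},{"hand": 58,"dx": 3,"dy": -34,"dz": 0,"yaw": 0},{"hand": 58,"dx": 3,"dy": -34,"dz": 0,"yaw": 0},{"hand": 58,"dx": 3,"dy": -34,"dz": 0,"yaw": 0},{"hand": 58,"dx": 3,"dy": -34,"dz": 0,"yaw": 0},{"hand": 58,"dx": 3,"dy": -34,"dz": 0,"yaw": 0},{"hand": 58,"dx": 3,"dy": -34,"dz": 0,"yaw": 0},{"hand": 58,"dx": 3,"dy": -34,"dz": 0,"yaw": 0},{"hand": 58,"dx": 3,"dy": -34,"dz": 0,"yaw": 0},{"hand": 58,"dx": 4,"dy": -34,"dz": 0,"yaw": 0},{"hand": 58,"dx": 4,"dy": -34,"dz": 0,"yaw": 0},{"hand": 58,"dx": 2,"dy": -25,"dz": 0,"yaw": 0},{"hand": 58,"dx": 2,"dy": -20,"dz": 20,"yaw": 0},{"hand": 58,"dx": 1,"dy": -9,"dz": 30,"yaw": 0},{"hand": 58,"dx": 0,"dy": 0,"dz": 30,"yaw": 0},{"hand": 58,"dx": 0,"dy": 0,"dz": 15,"yaw": 0},{"hand": 58,"dx": 0,"dy": 0,"dz": 0,"yaw": 0},{"hand": 58,"dx": 0,"dy": 0,"dz": 0,"yaw": 0},{"hand": 58,"dx": 0,"dy": 0,"dz": 0,"yaw": 0}]'

```text
clock: 28.62
position: [0.5235, 0.1704, 0.0624]
ee_rot: [-3.139, -0.122, 0.001]
force: [0.9, 0.1, -0.6]
grip_width: 0.0581
```

```bash
python3 -c "
from h import *
go(524,170.2,17,-85.5)
f=grab_frame('scene');save(f,'s16',im=cv2.resize(f['image'][130:310,260:460],None,fx=3,fy=3))
C=cloud(f);k=(np.hypot(C[...,0]-.524,C[...,1]-.17)<.05)&(C[...,2]>.03)&(C[...,2]<.5);print(np.sort(C[k][:,2])[:12].round(4))
k=(np.hypot(C[...,0]-.524,C[...,1]-.17)<.035)&(C[...,2]>.012)&(C[...,2]<.03);print(C[k].min(0),C[k].max(0))
"
```

```text
t 28.62 pos [523.5 170.4  62.4] jaw -85.5 tilt [-0.  0. -1.] F [ 0.9  0.1 -0.6] w 58.1 q6 1.6
tool shift now [ 0.5  0.2 45.4]
yaw needed -0.0
shift after yaw 0.5 0.2 45.4
[0.0514 0.0552 0.0555 0.0558 0.0572 0.0575 0.0576 0.0577 0.0579 0.0581
 0.0584 0.0585]
[0.49988182 0.14850137 0.01206781] [0.54481075 0.19139806 0.02458423]
```

View pics/s16.png

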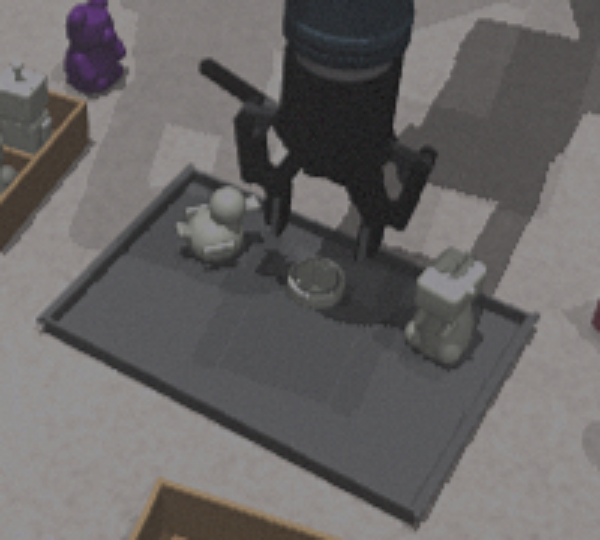

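```bash
python3 -c "
from h import *
for n in ('scene','top'):
  f=grab_frame(n)
  C=cloud(f);q=C[(np.abs(C[...,0]-.524)<.06)&(abs(C[...,1]-.17)<.09)&(C[...,2]>.045)&(C[...,2]<.2)]
  for a in range(45,165,10):
    k=q[(q[:,2]>a/1000)&(q[:,2]<(a+10)/1000)]
    if len(k): print(n,a,k[:,1].min().round(3),k[:,1].max().round(3),k[:,0].min().round(3),k[:,0].max().round(3))
"
```

```text
scene 45 0.081 0.257 0.506 0.548
scene 55 0.081 0.26 0.509 0.551
scene 65 0.13 0.26 0.515 0.551
scene 75 0.129 0.26 0.506 0.549
scene 85 0.126 0.214 0.514 0.539
scene 95 0.112 0.231 0.512 0.543
scene 105 0.112 0.232 0.509 0.543
scene 115 0.109 0.235 0.505 0.544
scene 125 0.106 0.236 0.509 0.545
scene 135 0.106 0.237 0.51 0.545
scene 145 0.103 0.239 0.509 0.546
scene 155 0.105 0.238 0.506 0.546
top 45 0.081 0.101 0.504 0.528
top 55 0.081 0.096 0.508 0.523
top 95 0.117 0.117 0.518 0.518
top 105 0.113 0.12 0.518 0.52
top 125 0.105 0.116 0.519 0.519
top 135 0.112 0.116 0.519 0.538
top 145 0.102 0.118 0.517 0.543
top 155 0.102 0.118 0.519 0.543
```

Call:
servo_tool --targets '[{"hand": 57,"dx": 0.5,"dy": 0,"dz": 12,"yaw": 0},{"hand": 57,"dx": 0,"dy": 0,"dz": 15,"yaw": 0},{"hand": 57,"dx": 0,"dy": 0,"dz": 10,"yaw": 0},{"hand": 57,"dx": 0,"dy": 0,"dz": 6,"yaw": 0},{"hand": 57,"dx": 0,"dy": 0,"dz": 0,"yaw": 0},{"hand": 57,"dx": 0,"dy": 0,"dz": 0,"yaw": 0}]'

```text
clock: 29.27
position: [0.5241, 0.1702, 0.0195]
ee_rot: [-3.139, -0.122, 0.0]
force: [-0.6, -0.7, -0.2]
grip_width: 0.0571
```

Call:
servo_tool --targets '[{"hand": 30,"dx": 0,"dy": 0,"dz": 0,"yaw": 0},{"hand": 30,"dx": 0,"dy": 0,"dz": 0,"yaw": 0},{"hand": 30,"dx": 0,"dy": 0,"dz": 0,"yaw": 0},{"hand": 30,"dx": 0,"dy": 0,"dz": 0,"yaw": 0},{"hand": 30,"dx": 0,"dy": 0,"dz": 0,"yaw": 0}]'

```text
clock: 29.68
position: [0.5247, 0.1703, 0.0206]
ee_rot: [-3.139, -0.123, -0.003]
force: [-1.8, -0.9, 4.5]
grip_width: 0.0408
```

```bash
python3 -c "
from h import *
go(524,170.2,19,-85.5)
f=grab_frame('scene');save(f,'s17',im=cv2.resize(f['image'][130:310,260:460],None,fx=3,fy=3))
"
```

```text
t 29.68 pos [524.7 170.3  20.6] jaw -85.5 tilt [ 0.002  0.    -1.   ] F [-1.8 -0.9  4.5] w 40.8 q6 1.6
tool shift now [-0.7  0.1  1.6]
yaw needed -0.0
shift after yaw -0.7 0.1 1.6
```

View pics/s17.png

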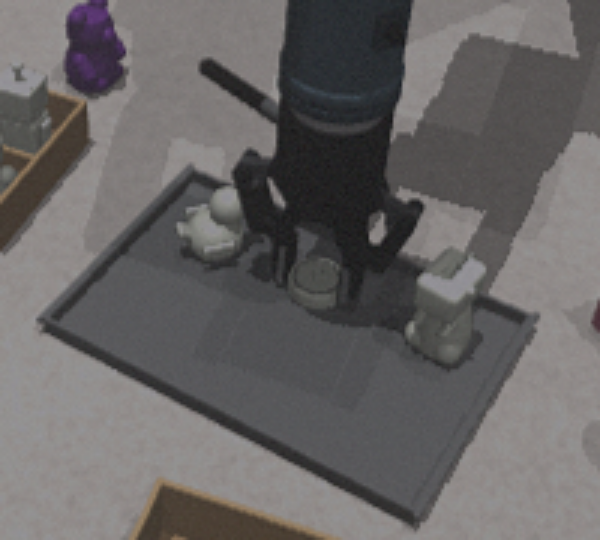

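The base sits in the jaws at (318,283). Lifting and carrying it to the box.

Call:
servo_tool --targets '[{"hand": 30,"dx": 0,"dy": 0,"dz": -5,"yaw": 0},{"hand": 30,"dx": 0,"dy": 0,"dz": -12,"yaw": 0},{"hand": 30,"dx": 0,"dy": 0,"dz": -22,"yaw": 0},{"hand": 30,"dx": 0,"dy": 0,"dz": -30,"yaw": 0},{"hand": 30,"dx": 0,"dy": 0,"dz": -30,"yaw": 0},{"hand": 30,"dx": 0,"dy": 0,"dz": -22,"yaw": 0},{"hand": 30,"dx": 0,"dy": 0,"dz": -9,"yaw": 0},{"hand": 30,"dx": 0,"dy": 0,"dz": 0,"yaw": 0}]'

```text
clock: 30.4
position: [0.5256, 0.1705, 0.152]
ee_rot: [-3.139, -0.123, -0.009]
force: [0.8, 0.4, -0.5]
grip_width: 0.041
```

Call:
servo_tool --targets '[{"hand": 30,"dx": -1,"dy": 10,"dz": 0,"yaw": 0},{"hand": 30,"dx": -2,"dy": 20,"dz": 0,"yaw": 0},{"hand": 30,"dx": -3,"dy": 34,"dz": 0,"yaw": 0},{"hand": 30,"dx": -3,"dy": 34,"dz": 0,"yaw": 0},{"hand": 30,"dx": -3,"dy": 34,"dz": 0,"yaw": 0},{"hand": 30,"dx": -3,"dy": 34,"dz": 0,"yaw": 0},{"hand": 30,"dx": -3,"dy": 34,"dz": 0,"yaw": 0},{"hand": 30,"dx": -3,"dy": 34,"dz": 0,"yaw": 0},{"hand": 30,"dx": -3,"dy": 34,"dz": 0,"yaw": 0},{"hand": 30,"dx": -3,"dy": 34,"dz": 0,"yaw": 0},{"hand": 30,"dx": -4,"dy": 34,"dz": 0,"yaw": 0},{"hand": 30,"dx": -3,"dy": 34,"dz": 0,"yaw": 0},{"hand": 30,"dx": -2,"dy": 28,"dz": 0,"yaw": 0},{"hand": 30,"dx": -2,"dy": 18,"dz": 0,"yaw": 0},{"hand": 30,"dx": -1,"dy": 9,"dz": 0,"yaw": 0},{"hand": 30,"dx": 0,"dy": 0,"dz": 0,"yaw": 0},{"hand": 30,"dx": 0,"dy": 0,"dz": 0,"yaw": 0},{"hand": 30,"dx": 0,"dy": 0,"dz": 0,"yaw": 0}]'

```text
clock: 31.9
position: [0.5177, -0.255, 0.1484]
ee_rot: [-3.137, -0.124, 0.002]
force: [0.4, -0.1, -0.7]
grip_width: 0.0407
```

```bash
python3 -c "
from h import *
go(516.6,-255.8,88,-85.5)
f=grab_frame('scene');save(f,'s18',im=cv2.resize(f['image'][60:240,120:320],None,fx=3,fy=3))
C=cloud(f);k=(np.hypot(C[...,0]-.517,C[...,1]+.256)<.042)&(C[...,2]>.062)&(C[...,2]<.08);q=C[k];print(cv2.minAreaRect((q[:,:2]*1000).astype(np.float32)),np.median(q[:,2]))
k=(np.hypot(C[...,0]-.517,C[...,1]+.256)<.042)&(C[...,2]>.1)&(C[...,2]<.16)&(f['image'].sum(-1)>200);q=C[k];print(q.min(0),q.max(0),len(q))
"
```

```text
t 31.9 pos [ 517.7 -255.   148.4] jaw -85.5 tilt [-0.002  0.002 -1.   ] F [ 0.4 -0.1 -0.7] w 40.7 q6 0.84
tool shift now [-1.1  0.8 60.4]
yaw needed 0.0
shift after yaw -1.2 0.7 60.4
((516.0035400390625, -256.125244140625), (50.107078552246094, 50.32373809814453), 5.014948844909668) 0.07012608746044008
[ 0.50395529 -0.2872191   0.13131964] [ 0.53798874 -0.22201657  0.15914988] 124
```

View pics/s18.png

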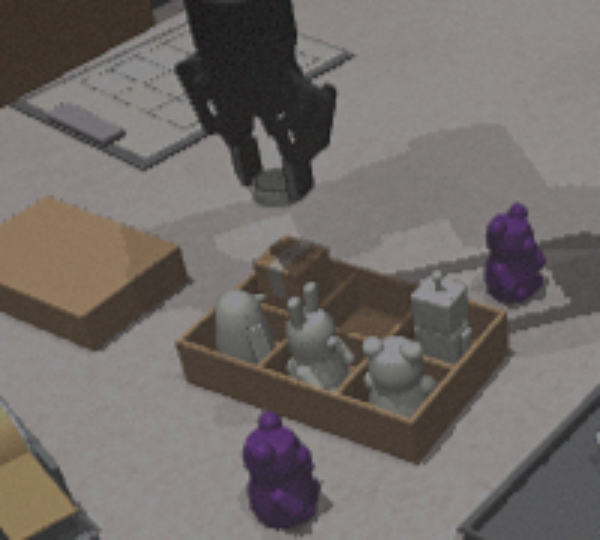

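Call:
servo_tool --targets '[{"hand": 30,"dx": -0.8,"dy": 0.5,"dz": 10,"yaw": 0},{"hand": 30,"dx": 0,"dy": 0,"dz": 18,"yaw": 0},{"hand": 30,"dx": 0,"dy": 0,"dz": 15,"yaw": 0},{"hand": 30,"dx": 0,"dy": 0,"dz": 8,"yaw": 0},{"hand": 30,"dx": 0,"dy": 0,"dz": 5,"yaw": 0},{"hand": 30,"dx": 0,"dy": 0,"dz": 2,"yaw": 0},{"hand": 30,"dx": 0,"dy": 0,"dz": 0,"yaw": 0},{"hand": 30,"dx": 0,"dy": 0,"dz": 0,"yaw": 0},{"hand": 30,"dx": 0,"dy": 0,"dz": 0,"yaw": 0}]'

```text
clock: 32.7
position: [0.518, -0.2574, 0.0921]
ee_rot: [3.138, 0.123, 0.002]
force: [0.4, -0.2, 0.6]
grip_width: 0.0409
```

```bash
python3 -c "
from h import *
go(516.6,-255.8,88,-85.5)
f=grab_frame('scene');save(f,'s19',im=cv2.resize(f['image'][110:200,170:270],None,fx=6,fy=6,interpolation=2))
"
```

```text
t 32.7 pos [ 518.  -257.4   92.1] jaw -85.5 tilt [ 0.001 -0.001 -1.   ] F [ 0.4 -0.2  0.6] w 40.9 q6 0.84
tool shift now [-1.3 -1.7  4.1]
yaw needed -0.0
shift after yaw -1.3 -1.7 4.1
```

View pics/s19.png

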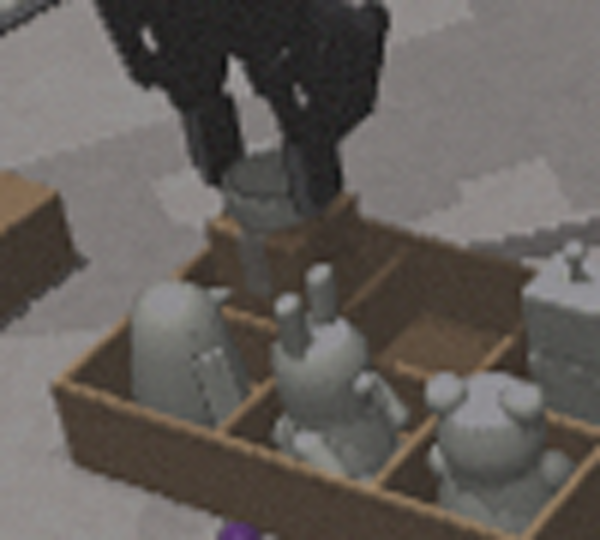

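Call:
servo_tool --targets '[{"hand": 30,"dx": -1,"dy": -1,"dz": 2,"yaw": 0},{"hand": 30,"dx": 0,"dy": 0,"dz": 1,"yaw": 0},{"hand": 30,"dx": 0,"dy": 0,"dz": 0,"yaw": 0},{"hand": 30,"dx": 0,"dy": 0,"dz": 0,"yaw": 0},{"hand": 30,"dx": 0,"dy": 0,"dz": 0,"yaw": 0}]'

```text
clock: 33.17
position: [0.5165, -0.2562, 0.0884]
ee_rot: [3.139, 0.122, 0.0]
force: [0.6, 0.8, -0.6]
grip_width: 0.0408
```

```bash
python3 -c "
from h import *
go(516.6,-255.8,88,-85.5)
"
```

```text
t 33.17 pos [ 516.5 -256.2   88.4] jaw -85.5 tilt [ 0. -0. -1.] F [ 0.6  0.8 -0.6] w 40.8 q6 0.84
tool shift now [ 0.2 -0.4  0.4]
yaw needed -0.0
shift after yaw 0.2 -0.4 0.4
```

Call:
servo_tool --targets '[{"hand": 30,"dx": 0,"dy": 0,"dz": 0.7,"yaw": 0},{"hand": 30,"dx": 0,"dy": 0,"dz": 0,"yaw": 0},{"hand": 56,"dx": 0,"dy": 0,"dz": 0,"yaw": 0},{"hand": 56,"dx": 0,"dy": 0,"dz": 0,"yaw": 0},{"hand": 56,"dx": 0,"dy": 0,"dz": 0,"yaw": 0},{"hand": 56,"dx": 0,"dy": 0,"dz": 0,"yaw": 0},{"hand": 56,"dx": 0,"dy": 0,"dz": -8,"yaw": 0},{"hand": 56,"dx": 0,"dy": 0,"dz": -20,"yaw": 0},{"hand": 56,"dx": 0,"dy": 0,"dz": -30,"yaw": 0},{"hand": 56,"dx": 0,"dy": 0,"dz": -15,"yaw": 0},{"hand": 56,"dx": 0,"dy": 0,"dz": 0,"yaw": 0}]'

```text
clock: 34.08
position: [0.5186, -0.2577, 0.1654]
ee_rot: [3.134, 0.123, 0.01]
force: [-0.8, 0.0, 0.2]
grip_width: 0.056
```

```bash
python3 -c "
from h import *
go(526,269,66,82)
f=grab_frame('scene');save(f,'s20',im=cv2.resize(f['image'][110:200,170:270],None,fx=6,fy=6,interpolation=2))
C=cloud(f);k=(np.hypot(C[...,0]-.517,C[...,1]+.256)<.042)&(C[...,2]>.079)&(C[...,2]<.086);q=C[k];print(cv2.minAreaRect((q[:,:2]*1000).astype(np.float32)),np.median(q[:,2]))
"
```

```text
t 34.08 pos [ 518.6 -257.7  165.4] jaw -85.5 tilt [ 0.006 -0.005 -1.   ] F [-0.8  0.   0.2] w 56.0 q6 0.84
tool shift now [  47.9 -525.    96.9]
yaw needed 12.5
shift after yaw -66.0 -522.6 99.4
((515.7369995117188, -254.33201599121094), (46.60432815551758, 40.32529067993164), 41.19686508178711) 0.08256385211511319
```

View pics/s20.png

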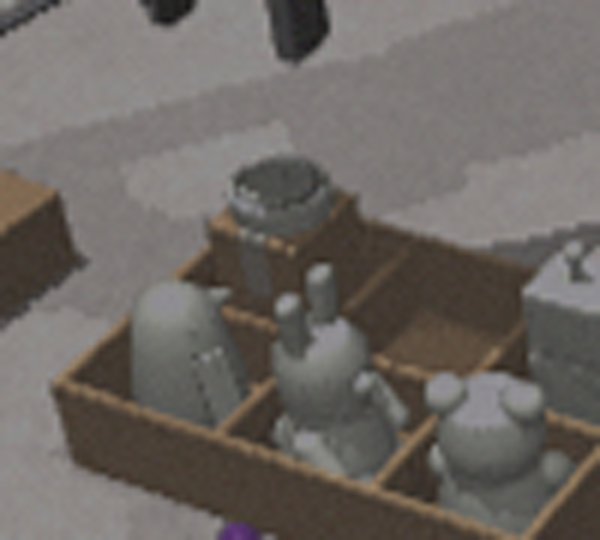

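The base lies flat and centred on the box, around (280,190). Last is the dinosaur.

Call:
servo_tool --targets '[{"hand": 56,"dx": 1,"dy": -10,"dz": 0,"yaw": 0},{"hand": 56,"dx": 2,"dy": -20,"dz": 0,"yaw": 0},{"hand": 56,"dx": 3,"dy": -35,"dz": 0,"yaw": 0},{"hand": 56,"dx": 3,"dy": -35,"dz": 0,"yaw": 0},{"hand": 56,"dx": 3,"dy": -35,"dz": 0,"yaw": 0},{"hand": 56,"dx": 3,"dy": -35,"dz": 0,"yaw": 0},{"hand": 56,"dx": 3,"dy": -35,"dz": 0,"yaw": 0},{"hand": 56,"dx": 3,"dy": -35,"dz": 0,"yaw": 0},{"hand": 56,"dx": 3,"dy": -35,"dz": 0,"yaw": 0},{"hand": 56,"dx": 3,"dy": -35,"dz": 0,"yaw": 0},{"hand": 56,"dx": 4,"dy": -35,"dz": 0,"yaw": 0},{"hand": 56,"dx": 4,"dy": -35,"dz": 0,"yaw": 0},{"hand": 56,"dx": 3,"dy": -35,"dz": 0,"yaw": 0},{"hand": 56,"dx": 3,"dy": -35,"dz": 0,"yaw": 0},{"hand": 56,"dx": 3,"dy": -35,"dz": 0,"yaw": 0},{"hand": 56,"dx": 2,"dy": -25,"dz": 0,"yaw": 0},{"hand": 56,"dx": 1,"dy": -12,"dz": 0,"yaw": 0},{"hand": 56,"dx": 0,"dy": -3,"dz": 0,"yaw": 0},{"hand": 56,"dx": 0,"dy": 0,"dz": 0,"yaw": 6.5},{"hand": 56,"dx": 0,"dy": 0,"dz": 0,"yaw": 6}]'

```text
clock: 35.8
position: [0.5215, 0.2702, 0.1595]
ee_rot: [3.132, -0.227, -0.003]
force: [-0.7, 0.4, -0.3]
grip_width: 0.0558
```

Call:
servo_tool --targets '[{"hand": 56,"dx": 0,"dy": 0,"dz": 15,"yaw": 0},{"hand": 56,"dx": 0,"dy": 0,"dz": 25,"yaw": 0},{"hand": 56,"dx": 0,"dy": 0,"dz": 10,"yaw": 0},{"hand": 56,"dx": 0,"dy": 0,"dz": 0,"yaw": 0},{"hand": 56,"dx": 0,"dy": 0,"dz": 0,"yaw": 0},{"hand": 56,"dx": 0,"dy": 0,"dz": 0,"yaw": 0}]'

```text
clock: 36.3
position: [0.523, 0.2706, 0.1114]
ee_rot: [-3.134, 0.221, -0.001]
force: [0.7, 0.0, 0.8]
grip_width: 0.056
```

```bash
python3 -c "
from h import *
go(526,269,66,82)
f=grab_frame('scene');save(f,'s21',im=cv2.resize(f['image'][140:290,320:480],None,fx=4,fy=4,interpolation=2))
"
```

```text
t 36.3 pos [523.  270.6 111.4] jaw -98.1 tilt [ 0.001  0.    -1.   ] F [0.7 0.  0.8] w 56.0 q6 2.0
tool shift now [ 3.2  1.1 45.4]
yaw needed -0.1
shift after yaw 3.2 1.1 45.4
```

View pics/s21.png

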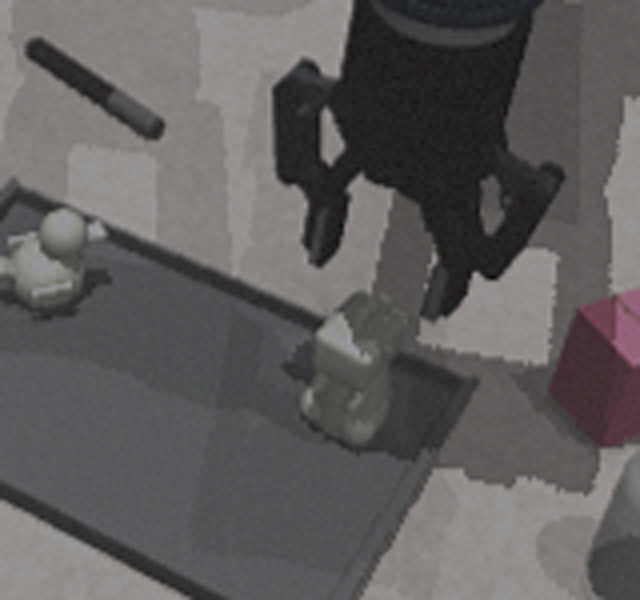

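Call:
servo_tool --targets '[{"hand": 56,"dx": 2.5,"dy": 0.5,"dz": 12,"yaw": 0},{"hand": 56,"dx": 0,"dy": 0,"dz": 15,"yaw": 0},{"hand": 56,"dx": 0,"dy": 0,"dz": 12,"yaw": 0},{"hand": 56,"dx": 0,"dy": 0,"dz": 6,"yaw": 0},{"hand": 56,"dx": 0,"dy": 0,"dz": 0,"yaw": 0},{"hand": 56,"dx": 0,"dy": 0,"dz": 0,"yaw": 0},{"hand": 18,"dx": 0,"dy": 0,"dz": 0,"yaw": 0},{"hand": 18,"dx": 0,"dy": 0,"dz": 0,"yaw": 0},{"hand": 18,"dx": 0,"dy": 0,"dz": 0,"yaw": 0},{"hand": 18,"dx": 0,"dy": 0,"dz": 0,"yaw": 0},{"hand": 18,"dx": 0,"dy": 0,"dz": 0,"yaw": 0},{"hand": 18,"dx": 0,"dy": 0,"dz": 0,"yaw": 0}]'

```text
clock: 37.35
position: [0.5256, 0.2703, 0.0666]
ee_rot: [-3.133, 0.22, -0.003]
force: [-0.4, -0.1, 6.8]
grip_width: 0.0332
```

```bash
python3 -c "
from h import *
go(526,269,66,82)
f=grab_frame('scene');save(f,'s22',im=cv2.resize(f['image'][140:290,320:480],None,fx=4,fy=4,interpolation=2))
"
```

```text
t 37.35 pos [525.6 270.3  66.6] jaw -98.0 tilt [ 0.002  0.001 -1.   ] F [-0.4 -0.1  6.8] w 33.2 q6 2.0
tool shift now [0.6 1.2 0.6]
yaw needed -0.0
shift after yaw 0.6 1.2 0.6
```

View pics/s22.png

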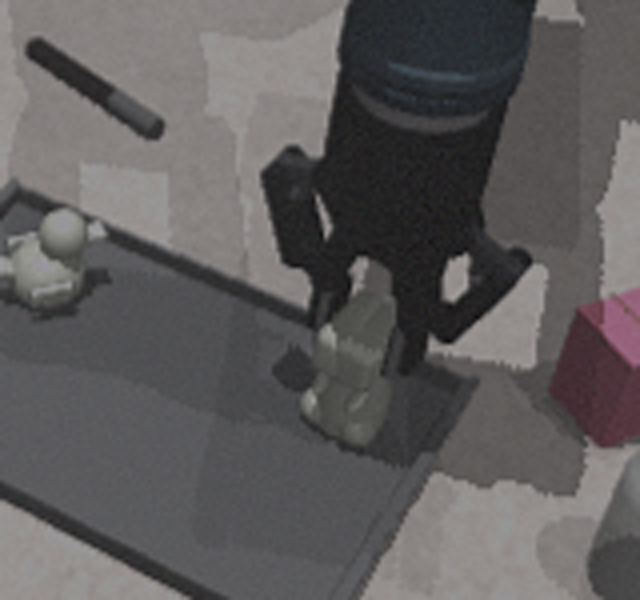

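The dinosaur's head is gripped at (355,335), and the width reads 33 mm. Lifting and carrying.

Call:
servo_tool --targets '[{"hand": 18,"dx": 0,"dy": 0,"dz": -5,"yaw": 0},{"hand": 18,"dx": 0,"dy": 0,"dz": -12,"yaw": 0},{"hand": 18,"dx": 0,"dy": 0,"dz": -22,"yaw": 0},{"hand": 18,"dx": 0,"dy": 0,"dz": -30,"yaw": 0},{"hand": 18,"dx": 0,"dy": 0,"dz": -30,"yaw": 0},{"hand": 18,"dx": 0,"dy": 0,"dz": -20,"yaw": 0},{"hand": 18,"dx": 0,"dy": 0,"dz": -8,"yaw": 0},{"hand": 18,"dx": 0,"dy": 0,"dz": 0,"yaw": 0}]'

```text
clock: 38.07
position: [0.5257, 0.2704, 0.1947]
ee_rot: [-3.133, 0.22, -0.006]
force: [-0.4, 0.7, -1.4]
grip_width: 0.033
```

Call:
servo_tool --targets '[{"hand": 18,"dx": 1,"dy": 10,"dz": 0,"yaw": 0},{"hand": 18,"dx": 2,"dy": 20,"dz": 0,"yaw": 0},{"hand": 18,"dx": 3.6,"dy": 33,"dz": 0,"yaw": 0},{"hand": 18,"dx": 3.6,"dy": 33,"dz": 0,"yaw": 0},{"hand": 18,"dx": 3.6,"dy": 33,"dz": 0,"yaw": 0},{"hand": 18,"dx": 3.6,"dy": 33,"dz": 0,"yaw": 0},{"hand": 18,"dx": 3.6,"dy": 33,"dz": 0,"yaw": 0},{"hand": 18,"dx": 3.6,"dy": 33,"dz": 0,"yaw": 0},{"hand": 18,"dx": 3.6,"dy": 33,"dz": 0,"yaw": 0},{"hand": 18,"dx": 3.6,"dy": 33,"dz": 0,"yaw": 0},{"hand": 18,"dx": 3.6,"dy": 33,"dz": 0,"yaw": 0},{"hand": 18,"dx": 3.6,"dy": 33,"dz": 0,"yaw": 0},{"hand": 18,"dx": 3.6,"dy": 33,"dz": 0,"yaw": 0},{"hand": 18,"dx": 3,"dy": 30,"dz": 0,"yaw": 0},{"hand": 18,"dx": 2,"dy": 20,"dz": 0,"yaw": 0},{"hand": 18,"dx": 1,"dy": 8,"dz": 0,"yaw": 0},{"hand": 18,"dx": 0,"dy": 0,"dz": 0,"yaw": 0}]'

```text
clock: 39.48
position: [0.5084, -0.1849, 0.1905]
ee_rot: [-3.132, 0.225, 0.006]
force: [0.1, -0.2, -0.6]
grip_width: 0.0334
```

Call:
servo_tool --targets '[{"hand": 18,"dx": 0,"dy": 0,"dz": 0,"yaw": 7},{"hand": 18,"dx": 0,"dy": 0,"dz": 0,"yaw": 7},{"hand": 18,"dx": 0,"dy": 0,"dz": 0,"yaw": 7},{"hand": 18,"dx": 0,"dy": 0,"dz": 0,"yaw": 7},{"hand": 18,"dx": 0,"dy": 0,"dz": 0,"yaw": 7},{"hand": 18,"dx": 0,"dy": 0,"dz": 0,"yaw": 7},{"hand": 18,"dx": 0,"dy": 0,"dz": 0,"yaw": 7},{"hand": 18,"dx": 0,"dy": 0,"dz": 0,"yaw": 7},{"hand": 18,"dx": 0,"dy": 0,"dz": 0,"yaw": 7},{"hand": 18,"dx": 0,"dy": 0,"dz": 0,"yaw": 7},{"hand": 18,"dx": 0,"dy": 0,"dz": 0,"yaw": 7},{"hand": 18,"dx": 0,"dy": 0,"dz": 0,"yaw": 0.5},{"hand": 18,"dx": 0,"dy": 0,"dz": 0,"yaw": 0},{"hand": 18,"dx": 0,"dy": 0,"dz": 0,"yaw": 0}]'

```text
clock: 40.65
position: [0.5096, -0.1823, 0.1921]
ee_rot: [2.311, -2.128, -0.002]
force: [-1.1, 1.1, -0.8]
grip_width: 0.0329
```

```bash
python3 -c "
from h import *
go(511,-183.5,69,4.5)
f=grab_frame('scene');save(f,'s23',im=cv2.resize(f['image'][60:240,120:320],None,fx=3,fy=3))
C=cloud(f);k=(np.hypot(C[...,0]-.511,C[...,1]+.183)<.045)&(C[...,2]>.11)&(C[...,2]<.165);q=C[k];print(q.min(0),q.max(0),len(q))
f=grab_frame('top');save(f,'t23',im=cv2.resize(f['image'][110:275,325:485],None,fx=3.6,fy=3.6))
"
```

```text
t 40.65 pos [ 509.6 -182.3  192.1] jaw -175.3 tilt [-0.001  0.001 -1.   ] F [-1.1  1.1 -0.8] w 32.9 q6 2.51
tool shift now [  1.4  -1.4 123.1]
yaw needed 0.2
shift after yaw 1.3 -1.3 123.1
[ 0.50174665 -0.20402939  0.12740656] [ 0.5316723  -0.14837266  0.16496471] 273
```

View pics/s23.png

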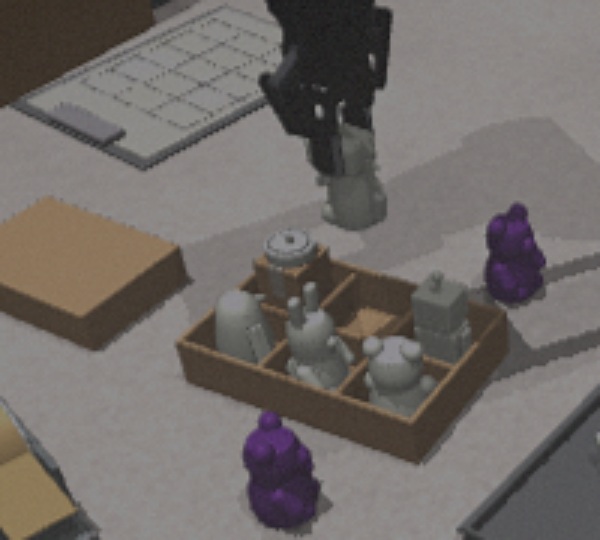

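View pics/t23.png

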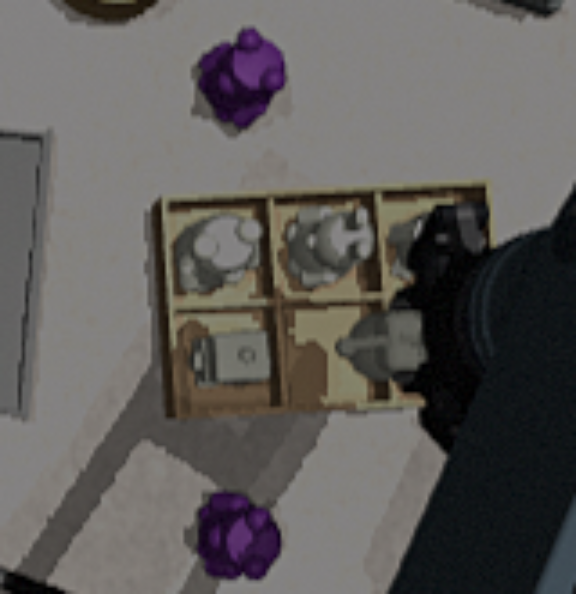

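The dinosaur hangs over the front-middle cell with its tail to the left (345,345 in the top view). Lowering.

Call:
servo_tool --targets '[{"hand": 18,"dx": 1.5,"dy": 0,"dz": 12,"yaw": 0},{"hand": 18,"dx": 0,"dy": 0,"dz": 20,"yaw": 0},{"hand": 18,"dx": 0,"dy": 0,"dz": 20,"yaw": 0},{"hand": 18,"dx": 0,"dy": 0,"dz": 10,"yaw": 0},{"hand": 18,"dx": 0,"dy": 0,"dz": 0,"yaw": 0},{"hand": 18,"dx": 0,"dy": 0,"dz": 0,"yaw": 0},{"hand": 18,"dx": 0,"dy": 0,"dz": 0,"yaw": 0}]'

```text
clock: 41.33
position: [0.5107, -0.1852, 0.1316]
ee_rot: [-2.307, 2.132, -0.003]
force: [-0.3, -0.5, -0.4]
grip_width: 0.0333
```

```bash
python3 -c "
from h import *
go(511,-184,68.5,4.5)
"
```

```text
t 41.33 pos [ 510.7 -185.2  131.6] jaw -175.5 tilt [ 0.001 -0.001 -1.   ] F [-0.3 -0.5 -0.4] w 33.3 q6 2.51
tool shift now [-1.2 -0.3 63.1]
yaw needed -0.0
shift after yaw -1.1 -0.4 63.1
```

Call:
servo_tool --targets '[{"hand": 18,"dx": -1,"dy": 0,"dz": 12,"yaw": 0},{"hand": 18,"dx": 0,"dy": 0,"dz": 18,"yaw": 0},{"hand": 18,"dx": 0,"dy": 0,"dz": 15,"yaw": 0},{"hand": 18,"dx": 0,"dy": 0,"dz": 9,"yaw": 0},{"hand": 18,"dx": 0,"dy": 0,"dz": 5,"yaw": 0},{"hand": 18,"dx": 0,"dy": 0,"dz": 2.5,"yaw": 0},{"hand": 18,"dx": 0,"dy": 0,"dz": 0,"yaw": 0},{"hand": 18,"dx": 0,"dy": 0,"dz": 0,"yaw": 0}]'

```text
clock: 42.0
position: [0.5105, -0.1841, 0.0699]
ee_rot: [-2.306, 2.133, -0.002]
force: [-0.9, -1.0, -0.3]
grip_width: 0.0334
```

```bash
python3 -c "
from h import *
go(511,-184,68.5,4.5)
f=grab_frame('scene');save(f,'s24',im=cv2.resize(f['image'][60:240,120:320],None,fx=3,fy=3))
"
```

```text
t 42.0 pos [ 510.5 -184.1   69.9] jaw -175.5 tilt [ 0.001 -0.001 -1.   ] F [-0.9 -1.  -0.3] w 33.4 q6 2.51
tool shift now [-0.1 -0.5  1.4]
yaw needed -0.0
shift after yaw -0.1 -0.5 1.4
```

View pics/s24.png

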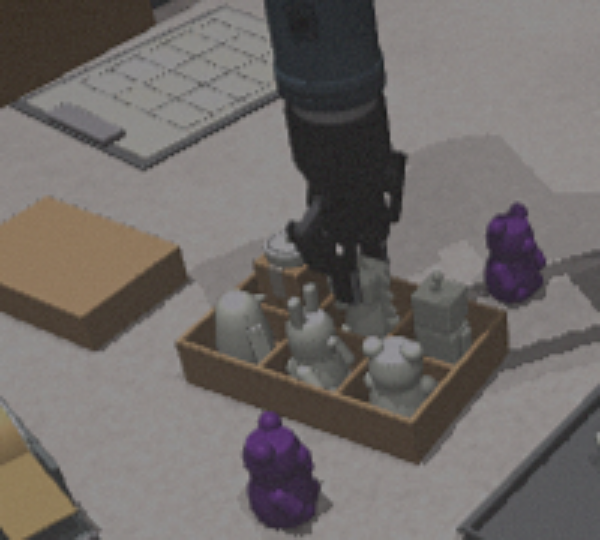

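The dinosaur is in its cell. Releasing it, then moving clear.

Call:
servo_tool --targets '[{"hand": 18,"dx": 0,"dy": 0,"dz": 1.8,"yaw": 0},{"hand": 18,"dx": 0,"dy": 0,"dz": 0,"yaw": 0},{"hand": 50,"dx": 0,"dy": 0,"dz": 0,"yaw": 0},{"hand": 50,"dx": 0,"dy": 0,"dz": 0,"yaw": 0},{"hand": 50,"dx": 0,"dy": 0,"dz": 0,"yaw": 0},{"hand": 50,"dx": 0,"dy": 0,"dz": 0,"yaw": 0},{"hand": 50,"dx": 0,"dy": 0,"dz": -8,"yaw": 0},{"hand": 50,"dx": 0,"dy": 0,"dz": -18,"yaw": 0},{"hand": 50,"dx": 0,"dy": 0,"dz": -28,"yaw": 0},{"hand": 50,"dx": 0,"dy": 0,"dz": -35,"yaw": 0},{"hand": 50,"dx": 0,"dy": 0,"dz": -35,"yaw": 0},{"hand": 50,"dx": 0,"dy": 0,"dz": -20,"yaw": 0},{"hand": 50,"dx": 0,"dy": 0,"dz": 0,"yaw": 0}]'

```text
clock: 43.13
position: [0.5125, -0.1852, 0.2176]
ee_rot: [-2.305, 2.131, -0.016]
force: [0.7, -0.5, 0.2]
grip_width: 0.0505
```

```bash
python3 -c "
from h import *
go(400,150,250,4.5)
"
```

```text
t 43.13 pos [ 512.5 -185.2  217.6] jaw -175.5 tilt [ 0.009 -0.006 -1.   ] F [ 0.7 -0.5  0.2] w 50.5 q6 2.51
tool shift now [-342.8   85.7  -35.3]
yaw needed -0.0
shift after yaw -343.0 85.8 -32.4
```

Call:
servo_tool --targets '[{"hand": 50,"dx": 0,"dy": 0,"dz": -5,"yaw": -7},{"hand": 50,"dx": 0,"dy": 0,"dz": -5,"yaw": -7},{"hand": 50,"dx": 0,"dy": 0,"dz": -5,"yaw": -7},{"hand": 50,"dx": 0,"dy": 0,"dz": -5,"yaw": -7},{"hand": 50,"dx": 0,"dy": 0,"dz": -5,"yaw": -7},{"hand": 50,"dx": 0,"dy": 0,"dz": 0,"yaw": -7},{"hand": 50,"dx": 0,"dy": 0,"dz": 0,"yaw": 0}]'

```text
clock: 43.72
position: [0.5098, -0.1836, 0.2363]
ee_rot: [-2.92, 1.158, 0.0]
force: [-0.5, -0.3, -1.2]
grip_width: 0.0502
```

```bash
python3 -c "
from h import *
go(400,150,250)
"
```

```text
t 43.72 pos [ 509.8 -183.6  236.3] jaw -133.3 tilt [-0.  0. -1.] F [-0.5 -0.3 -1.2] w 50.2 q6 1.77
tool shift now [-308.6 -167.7  -13.7]
```

Call:
servo_tool --targets '[{"hand": 50,"dx": -15,"dy": -8,"dz": 0,"yaw": 0},{"hand": 50,"dx": -30,"dy": -16,"dz": 0,"yaw": 0},{"hand": 50,"dx": -30,"dy": -16,"dz": 0,"yaw": 0},{"hand": 50,"dx": -30,"dy": -16,"dz": 0,"yaw": 0},{"hand": 50,"dx": -30,"dy": -16,"dz": 0,"yaw": 0},{"hand": 50,"dx": -30,"dy": -16,"dz": 0,"yaw": 0},{"hand": 50,"dx": -30,"dy": -16,"dz": 0,"yaw": 0},{"hand": 50,"dx": -30,"dy": -16,"dz": 0,"yaw": 0},{"hand": 50,"dx": -30,"dy": -16,"dz": 0,"yaw": 0},{"hand": 50,"dx": -30,"dy": -16,"dz": 0,"yaw": 0},{"hand": 50,"dx": -15,"dy": -8,"dz": 0,"yaw": 0},{"hand": 50,"dx": 0,"dy": 0,"dz": 0,"yaw": 0},{"hand": 50,"dx": 0,"dy": 0,"dz": 0,"yaw": 0}]'

```text
clock: 44.8
position: [0.4014, 0.1398, 0.2361]
ee_rot: [2.917, -1.164, -0.001]
force: [0.2, 0.4, 0.4]
grip_width: 0.05
```

```bash
python3 - <<'E'
from h import *
go(400,150,250)
c,sn=np.cos(np.radians(4.5)),np.sin(np.radians(4.5)); X=np.array([c,sn]);Y=np.array([-sn,c])
for n,b in(("scene",(170,115,310,250)),("top",(355,145,485,235))):
    f=grab_frame(n); a=b; im=cv2.resize(f["image"][a[1]:a[3],a[0]:a[2]],None,fx=4.4,fy=4.4,interpolation=2)
    save(f,n+"_end",im=np.clip(im*1.6,0,255).astype(np.uint8)); save(f,n+"_endfull")
    C=cloud(f).reshape(-1,3)
    xy=(C[:,:2]-[.548,-.179])@np.stack([X,Y],1)
    for nm,cx,cy,lo,hi in(("bear",37,74,50,100),("rabbit",37,0,55,78),("rabbit ears",37,0,85,120),("penguin",37,-74,50,100),("robot head",-37,74,70,84),("ant",-37,74,88,120),("dino",-37,0,60,100),("box",-37,-74,66,73),("base",-37,-74,79,86),("pin",-37,-74,87,100)):
        k=(abs(xy[:,0]*1000-cx)<35)&(abs(xy[:,1]*1000-cy)<35)&(C[:,2]*1000>lo)&(C[:,2]*1000<hi)
        q=xy[k]*1000
        if len(q): print(n,nm,"centre",((q.min(0)+q.max(0))/2).round(1),"size",(q.max(0)-q.min(0)).round(1),"ztop",(C[k,2].max()*1000).round(1), "med",np.median(C[k,2]).round(4))
    k=(np.hypot(C[:,0]-.52,C[:,1]-.082)<.045)&(C[:,2]>.02)&(C[:,2]<.1);print(n,"duck",C[k].min(0).round(3),C[k].max(0).round(3))
E
```

```text
t 44.8 pos [401.4 139.8 236.1] jaw -133.5 tilt [-0.001 -0.    -1.   ] F [0.2 0.4 0.4] w 50.0 q6 2.4
tool shift now [ -8.1  -6.4 -13.9]
scene bear centre [39.5 79.6] size [39.3 44.6] ztop 87.8 med 0.0748
scene rabbit centre [38.6 -0.1] size [35.8 42.3] ztop 77.9 med 0.0689
scene rabbit ears centre [35.6 -3.9] size [32.5 10.7] ztop 105.4 med 0.0962
scene penguin centre [ 32.3 -70.4] size [45.9 36.9] ztop 77.0 med 0.0643
scene robot head centre [-38.   73.7] size [34.5 37.4] ztop 83.3 med 0.0802
scene ant centre [-37.5  74.3] size [5.9 6.7] ztop 99.4 med 0.0966
scene dino centre [-37.7  -0. ] size [37.3 53.3] ztop 89.6 med 0.0777
scene box centre [-36.9 -73.2] size [47.4 48.6] ztop 72.8 med 0.0704
scene base centre [-39.1 -72.6] size [43.9 45.6] ztop 85.3 med 0.0827
scene pin centre [-38.2 -74.2] size [6.6 4.7] ztop 91.0 med 0.09
scene duck [0.495 0.054 0.02 ] [0.549 0.109 0.058]
top bear centre [35.2 76.9] size [45.5 45.9] ztop 86.9 med 0.0761
top rabbit centre [36.9  0.2] size [37.1 40.9] ztop 77.8 med 0.0726
top rabbit ears centre [37.3 -4.1] size [31.3  8.5] ztop 106.5 med 0.1008
top penguin centre [ 33.4 -76. ] size [42.1 48.7] ztop 78.5 med 0.0675
top robot head centre [-37.7  72.9] size [34.1 36.7] ztop 84.0 med 0.0806
top ant centre [-36.2  72. ] size [7.2 7.3] ztop 98.4 med 0.0967
top dino centre [-37.9  -1.6] size [37.8 54.3] ztop 90.8 med 0.0795
top box centre [-36.3 -74.8] size [45.8 46.9] ztop 72.9 med 0.0703
top base centre [-38.1 -73.5] size [40.3 43.7] ztop 85.8 med 0.0825
top pin centre [-35.2 -77.4] size [ 9.1 11.4] ztop 93.4 med 0.0901
top duck [0.496 0.054 0.021] [0.55  0.108 0.059]
```

View pics/scene_end.png

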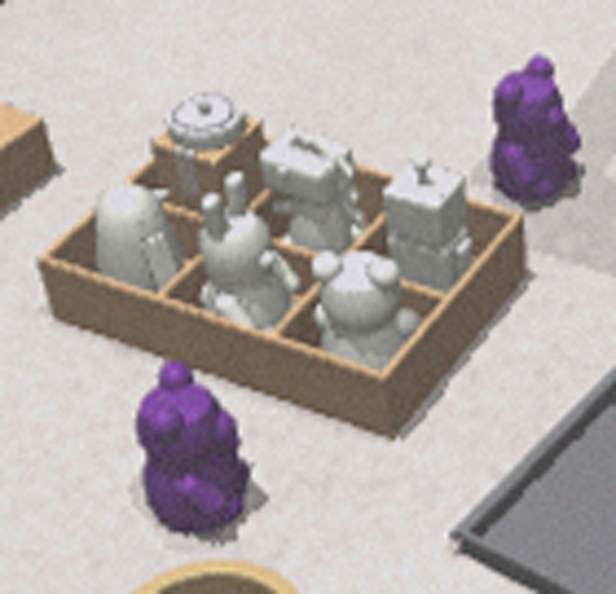

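View pics/top_end.png

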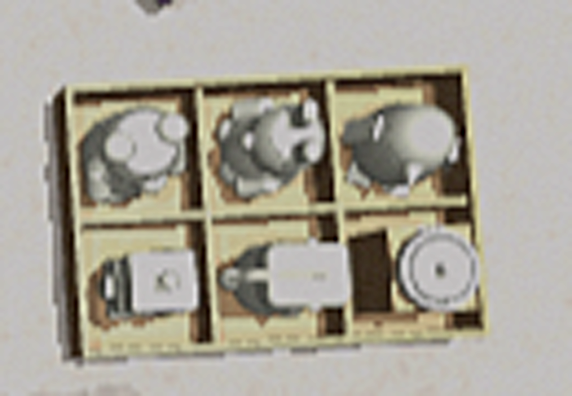

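View pics/scene_endfull.png

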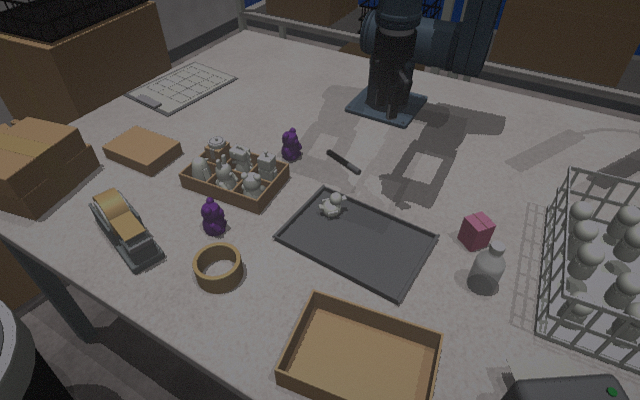

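All six cells are filled as asked: the bear, rabbit and penguin in the back row, the toy robot, dinosaur and box with the base in the front row. The duck and the look-alikes are where they were, and nothing touches the arm. Handing in.

```bash
python3 -c "
from h import *
print(sign_off())"
```

```text
the job is handed in; nothing more can be done
None
```

The carton is packed as asked and the job is handed in, at about 45 s of the 115 s allowed. The rabbit went in first, then the toy robot, the kraft box, the display base on top of it, and the dinosaur last.

**Placement:** In the last pictures from both cameras, the rabbit, toy robot, dinosaur and box are within about 2 mm of their cell centres and upright. The box top is at 70 mm. The base lies flat on it with its top at about 82.5 mm, within about 2.5 mm of the box's centre.

**Left alone:** The bear, penguin, duck and look-alikes stand where they were. The highest force in the readings between moves was about 7 N.

**Disagreements:** The two cameras differed by 1–3 mm. The largest gap was the pin position, about 3 mm, from only a few pixels in the top view. The gripper read the round pieces about 3 mm narrower than the text gives (36.3 mm against 39 for the rabbit's head, 40.8 mm against 44 for the base), but neither slipped.

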